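# Unstack the nested beakers onto their coasters

### The job

The washed beakers are stacked in two nests on the kitchen counter. Take the nests apart and stand every beaker upright in the middle of the coaster of its own colour. Do not tip any beaker over, and leave the amber jar and the white salt shaker standing where they are.

Things in the scene. Friction and masses are not known exactly. Their poses are not given: they have to be found in the camera images.
- beaker_turquoise: Turquoise wide beaker, round, no handle, tapering: rim 70 mm across, foot 52 mm, 80 mm tall, wall 3 mm, 0.13 to 0.25 kg. Inner floor raised 38 mm above the underside. At the start it stands on the counter with one of the slim beakers (either) nested in it. Origin: centre of the underside; z is its axis, up. Can be gripped from above across the outside, under the rim.
- beaker_charcoal: Charcoal (nearly black) wide beaker, round, no handle, tapering: rim 70 mm across, foot 52 mm, 80 mm tall, wall 3 mm, 0.13 to 0.25 kg. Inner floor raised 38 mm above the underside. At the start it stands on the counter with one of the slim beakers (either) nested in it. Origin: centre of the underside; z is its axis, up. Can be gripped from above across the outside, under the rim.
- beaker_red: Red slim beaker, round, no handle, tapering: rim 57 mm across, foot 49 mm, 85 mm tall, wall 3 mm, 0.09 to 0.17 kg. Starts nested in a wide beaker (either), its rim 43 mm above that one's rim, some 2.5 mm of play round its foot: lift straight up 45 mm or more to free it. Origin: centre of the underside; z is its axis, up. Can be gripped from above across the outside, under the rim.
- beaker_yellow: Yellow slim beaker, round, no handle, tapering: rim 57 mm across, foot 49 mm, 85 mm tall, wall 3 mm, 0.09 to 0.17 kg. Starts nested in a wide beaker (either), its rim 43 mm above that one's rim, some 2.5 mm of play round its foot: lift straight up 45 mm or more to free it. Origin: centre of the underside; z is its axis, up. Can be gripped from above across the outside, under the rim.
- coaster_turquoise: Turquoise coaster, a flat 90 mm square slab 6 mm thick with slightly rounded edges, fixed to the counter. Origin: centre of its underside, on the counter; z up, x and y along its sides.
- coaster_charcoal: Charcoal coaster, a flat 90 mm square slab 6 mm thick with slightly rounded edges, fixed to the counter. Origin: centre of its underside, on the counter; z up, x and y along its sides.
- coaster_red: Red coaster, a flat 90 mm square slab 6 mm thick with slightly rounded edges, fixed to the counter. Origin: centre of its underside, on the counter; z up, x and y along its sides.
- coaster_yellow: Yellow coaster, a flat 90 mm square slab 6 mm thick with slightly rounded edges, fixed to the counter. Origin: centre of its underside, on the counter; z up, x and y along its sides.
- jar: Bystander: amber glass jar with a wooden lid, 50 mm across, 85 mm tall, standing loose among the coasters. Origin: centre of the underside; z up.
- shaker: Bystander: white ceramic salt shaker with a steel top, 46 mm across, 94 mm tall, standing loose among the coasters. Origin: centre of the underside; z up.
There are look-alikes about, which are no part of the job. What is shaped like the beaker_yellow but green is not meant.

How it is judged:
At the end, for the whole second after the job is handed in: Each of the four beakers stands upright (within 0.1 rad) on the coaster of its own colour, its centre within 15 mm of the coaster's centre, its foot on the coaster's top (underside 3 to 10 mm above the counter), at rest; the jar and the salt shaker stand upright within 30 mm of where they were (horizontal distance between beaker_turquoise and coaster_turquoise below 0.015 m and z of beaker_turquoise in the frame of coaster_turquoise between 0.003 and 0.01 m and angle between each of beaker_turquoise, beaker_charcoal, beaker_red, beaker_yellow's own z axis and vertical below 0.1 rad and linear speed of each of beaker_turquoise, beaker_charcoal, beaker_red, beaker_yellow below 0.02 m/s and angular speed of each of beaker_turquoise, beaker_charcoal, beaker_red, beaker_yellow below 0.2 rad/s and horizontal distance between beaker_charcoal and coaster_charcoal below 0.015 m and z of beaker_charcoal in the frame of coaster_charcoal between 0.003 and 0.01 m and horizontal distance between beaker_red and coaster_red below 0.015 m and z of beaker_red in the frame of coaster_red between 0.003 and 0.01 m and horizontal distance between beaker_yellow and coaster_yellow below 0.015 m and z of beaker_yellow in the frame of coaster_yellow between 0.003 and 0.01 m and distance of each of jar, shaker from where it was at the start of the episode below 0.03 m and angle between each of jar, shaker's own z axis and vertical below 0.2 rad); the robot touches nothing.
It fails at once if a beaker is tipped over (leans more than 57 degrees) (angle between any of beaker_turquoise, beaker_charcoal, beaker_red, beaker_yellow's own z axis and vertical above 1 rad).
It fails at once if the jar or the salt shaker is pushed more than 30 mm away or knocked over (distance of any of jar, shaker from where it was at the start of the episode above 0.03 m or angle between any of jar, shaker's own z axis and vertical above 0.5 rad).
It also fails if it takes over 112 s, if anything falls off the work surface, if the arm or the gripper's body presses on something with over 40 N, if the wrist force passes 120 N, or if a joint passes its speed limit or range.

### The arm

A 7-joint arm with a two-finger parallel gripper is mounted at the origin on the work surface. World frame = base frame: x ahead of the robot, y to its left, z up, the work surface at z = 0. Lengths are in m, angles in rad, forces in N, time in s.
With the tool pointing down it reaches from about 0.35 to 0.9 m from the base axis. Payload 8.1 kg.
Tool frame: the origin (TCP) lies on the centre line of the jaws, within the pads' length; the fingertips stand 22 mm ahead of it and the grasp point (between the pads) lies 3 mm ahead of it (arm.finger_overhang is the distance from the TCP to the fingertips, in m); z points along the fingers, y is the direction in which the jaws open and shut (so a half turn about z gives the same grasp; the last joint's range is limited). The gripper opens to 92 mm and grips with 3 to 60 N. Pads are 19 mm wide; open, the fingers measure 130 mm over their backs; the gripper's body (75 mm by 190 mm) begins 47 mm behind the grasp point.
Start: joints at [-1.398, 0.434, 0.025, 1.573, -0.012, 1.134, -0.075], TCP at [0.17, 0.601, 0.249] pointing down, gripper open.
Joint ranges: [-2.62, 2.62], [-0.44, 2.09], [-1.27, 1.32], [0.08, 2.57], [-1.32, 4.46], [0.12, 2], [-2.74, 2.74]. Speed limits (rad/s): [2.22, 2.22, 3.01, 3.01, 3.14, 3.14, 3.14].

### API

Orientations are given as a rotation vector (axis times angle).
In Python, from cell import arm gives the robot as it stands. The module is installed in compiled form; this text tells all that it offers.
- The arm moves only by the tool step_arm, never from a script. Its argument "plan" is a list of rows, each an object of numbers: "wx", "wy", "wz": the turn, a rotation vector about the tool's x, y, z in units of 6 degrees (1.0 is 6 degrees); "tx", "ty", "tz": the shift along the tool's x, y, z in cm; "hand": the opening, from 0 (shut) to 1 (fully open). A call has exactly 10 rows; each row shifts and turns the commanded pose from where the row before left it, along the tool's axes as they then stand; what a row does not reach is not made up. A row lasts 1/12 s, in which the tool goes at most 41.7 mm and 7.16 degrees, less where a joint would pass 70% of its speed; a pose out of reach is approached as far as the arm can. A call is refused whole if a number of a shift passes 4.17 or a number of a turn 1, either way. A call with a gripper value outside its range is refused whole. The fingers move at their own pace and stop on an object; "force" is the grip in N (left out, the last holds). Time passes only in rows, so rows that do not move let the fingers close, or fill a call up. It gives the time, the measured TCP pose, the force and the opening at its end, in the units of the state.
- arm.observe(): the state, without advancing time (a new reading comes with each control period).
- arm.get_image(name): name is "scene" or "side" or "wrist"; returns (picture, depth): 420x560x3 uint8, red, green, blue; 420x560 float32, m along the optical axis (not along the pixel's ray), 0 where there is no reading.
- arm.calibration(name): a dict with "mtx" (3x3 intrinsics, pixels), "dist_coeffs" ([k1, k2, p1, p2, k3] as OpenCV has them; the pictures are not rectified), "R" (3x3) and "t" (3): a world point X has camera coordinates R X + t. Camera axes: x right, y down, z forward; pixel columns grow to the right and rows downward; lengths in m; the calibration is good to about 2 mm. A picture is of the moment at which its call begins: read the wrist's pose just before it. calibration takes no time and is no camera call; for the wrist camera it gives the pose at the moment of the call.
- arm.sign_off(): hands the job in, once; it reports no verdict.
The state is a dict: "clock": time; "joints": joint angles; "dq": joint speeds; "joint_efforts": joint torques, N m; "position": TCP position; "ee_rot": TCP orientation; "force": force on the tool from outside, world axes, zero at the start; "ft_torque": the same for the moment, N m; "width": opening from 0.0 (shut) to 1.0 (fully open).
Only numpy, scipy, OpenCV 4.12 (cv2) and the standard library are available. Lean on these libraries where they do the work, as an engineer would, in place of code of your own. Each camera call takes 0.05 s, during which the arm holds its last target.

## Working session

There is one attempt and no reset: what is moved stays moved. The work goes in short steps, Python scripts to look and compute and a tool call to move; the robot and the scene stay as the last step left them, time stands still between calls to the robot, and variables do not carry over. Pictures are saved under pics/ and viewed, and the job is handed in when it is done.

Besides the shell and the picture viewer there is one more tool, called as a command line: name --argument value ..., lists and objects as JSON in quotes. step_arm: Moves the arm, as the interface text tells. Its arguments: {"type":"object","properties":{"plan":{"type":"array"},"force":{"type":"number"}},"required":["plan"]}

```bash
mkdir -p pics; ls
python3 - <<'E'
from cell import arm
import cv2,numpy as np
print(arm.observe()); print(arm.finger_overhang)
for n in ["scene","side","wrist"]:
    im,d=arm.get_image(n); np.savez(f"pics/{n}0.npz",im=im,d=d); cv2.imwrite(f"pics/{n}0.png",im[:,:,::-1])
    c=arm.calibration(n); print(n,{k:np.round(v,4).tolist() for k,v in c.items()})
E
```

```text
pics
{'clock': 0.0, 'joints': array([-1.39760162,  0.43523741,  0.02499136,  1.57411514, -0.01159635,
        1.13398522, -0.07509655]), 'dq': array([-0.00096063, -0.00027727,  0.00152021, -0.00115743, -0.00084119,
        0.00087637, -0.00052077]), 'joint_efforts': array([-9.93828835e-04, -6.67842221e+01,  9.84621719e-01, -3.14453638e+01,
       -6.04641368e-02,  4.30758926e-02,  1.74804127e-04]), 'position': array([0.17012737, 0.60089786, 0.24792922]), 'ee_rot': array([-4.31963769e-01, -3.11168813e+00,  2.51139812e-03]), 'force': array([-0.48456189, -0.84547464, -0.98878549]), 'ft_torque': array([-0.01639151,  0.01013477, -0.01631588]), 'width': 1.001435213394047}
0.022
scene {'mtx': [[506.5504, 0.0, 286.0933], [0.0, 506.5504, 208.5217], [0.0, 0.0, 1.0]], 'dist_coeffs': [-0.0342, 0.0, 0.0, 0.0, 0.0], 'R': [[0.4309, 0.9021, 0.022], [0.5418, -0.2392, -0.8058], [-0.7216, 0.3591, -0.5918]], 't': [-0.2277, -0.2005, 1.4362]}
side {'mtx': [[537.0204, 0.0, 281.5062], [0.0, 537.0204, 214.2883], [0.0, 0.0, 1.0]], 'dist_coeffs': [-0.1845, 0.0, 0.0, 0.0, 0.0], 'R': [[-0.9938, -0.1094, -0.0173], [-0.0699, 0.7404, -0.6686], [0.086, -0.6632, -0.7435]], 't': [0.4889, 0.0499, 1.0728]}
wrist {'mtx': [[328.1313, 0.0, 277.1758], [0.0, 328.1313, 207.6042], [0.0, 0.0, 1.0]], 'dist_coeffs': [-0.0625, 0.0, 0.0, 0.0, 0.0], 'R': [[0.2728, 0.9621, -0.0018], [0.9153, -0.2589, 0.3086], [0.2965, -0.0858, -0.9512]], 't': [-0.6243, -0.0383, 0.393]}
```

View pics/scene0.png

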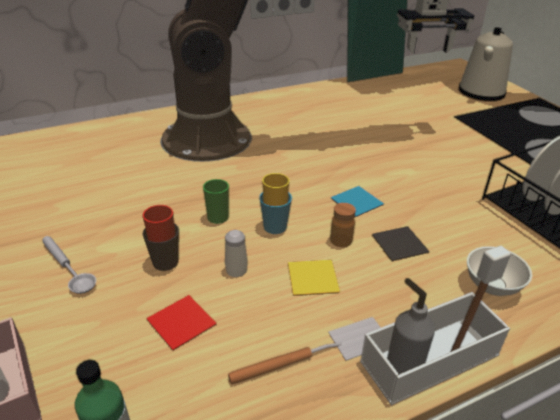

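View pics/side0.png

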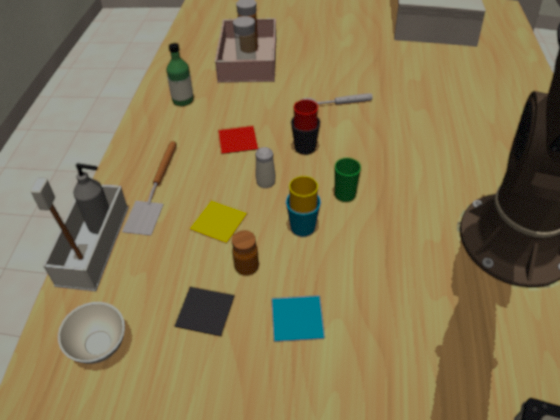

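View pics/wrist0.png

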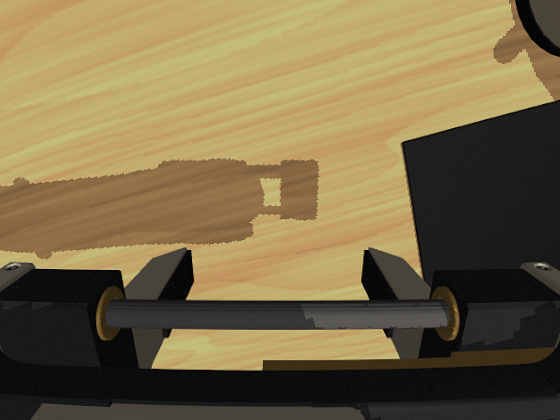

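The scene shows red in charcoal at about (160,235), yellow in turquoise at (276,205), and the green look-alike at (216,200), which I'll ignore. The shaker is at (235,253) and the jar at (343,225). The coasters are red (181,321), yellow (314,277), charcoal (401,243) and turquoise (357,201). The side view agrees: nests at (305,127) and (303,206), green at (346,180).

```bash
cat > h.py <<'E'
import cv2,numpy as np
from cell import arm
from scipy.optimize import least_squares
def cloud(n,im,d,c):
    h,w=d.shape; u,v=np.meshgrid(np.arange(w),np.arange(h))
    p=cv2.undistortPoints(np.stack([u,v],-1).reshape(-1,1,2).astype(float),c["mtx"],c["dist_coeffs"]).reshape(h,w,2)
    C=np.dstack([p[...,0]*d,p[...,1]*d,d])
    return (C-c["t"])@c["R"]
def ray(uv,z,c):
    p=cv2.undistortPoints(np.array(uv,float).reshape(-1,1,2),c["mtx"],c["dist_coeffs"]).reshape(-1,2)
    D=np.c_[p,np.ones(len(p))]@c["R"]; o=-c["R"].T@c["t"]
    return o+D*((z-o[2])/D[:,2])[:,None]
def masks(im):
    H=cv2.cvtColor(im,cv2.COLOR_RGB2HSV).astype(int); h,s,v=H[...,0],H[...,1],H[...,2]
    return dict(red=((h<5)|(h>174))&(s>170)&(v>60),yellow=(h>22)&(h<32)&(s>215)&(v>90),turq=(h>90)&(h<108)&(s>130)&(v>50),
      char=(v<75)&(s<110),green=(h>50)&(h<85)&(s>120),amber=(h>4)&(h<18)&(s>150))
def circ(P,r=None):
    P=P[:,:2]; x0=np.r_[P.mean(0),0.03]
    f=lambda q: np.hypot(*(P-q[:2]).T)-(q[2] if r is None else r)
    return least_squares(f,x0,loss="soft_l1",f_scale=0.002).x
E
python3 - <<'E'
from h import *
for n in ["scene","side"]:
    z=np.load(f"pics/{n}0.npz"); im,d=z["im"],z["d"]; c=arm.calibration(n); X=cloud(n,im,d,c)
    print("==",n, "table z",np.median(X[300:320,230:300,2]) )
    for k,m in masks(im).items():
        N,L,S,Cn=cv2.connectedComponentsWithStats((m&(d>0)).astype(np.uint8))
        for i in range(1,N):
            if S[i,4]<150: continue
            P=X[L==i]
            if not(0.2<np.median(P[:,0])<1 ): continue
            zz=P[:,2]; print(k,Cn[i].round(),S[i,4],"med",np.median(P,0).round(3),"z",np.percentile(zz,[2,98]).round(3),end=" ")
            if np.percentile(zz,98)<0.02:
                ct,_=cv2.findContours((L==i).astype(np.uint8),0,1); 
                mr=cv2.minAreaRect(ray(ct[0].reshape(-1,2),0.006,c)[:,:2].astype(np.float32)*1000); print("rect",np.round(mr[0],1),np.round(mr[1],1),round(mr[2]))
            else: print()
E
```

```text
== scene table z 0.0005570048281163102
red [181. 322.] 1905 med [ 0.632 -0.255  0.006] z [0.004 0.009] rect [ 630.6 -253.7] [88.  87.3] 16
turq [358. 200.] 618 med [0.44  0.23  0.007] z [0.004 0.01 ] rect [442.9 225.4] [84.8 84. ] 10
char [513. 127.] 3058 med [0.298 0.858 0.006] z [0.002 0.114] 
char [530. 208.] 2266 med [0.656 0.543 0.017] z [0.014 0.114] 
char [275. 218.] 596 med [ 0.475 -0.003  0.045] z [0.006 0.076] 
char [163. 252.] 739 med [ 0.491 -0.245  0.051] z [0.007 0.081] 
char [400. 243.] 1035 med [0.615 0.225 0.006] z [0.004 0.009] rect [612.9 226. ] [85.4 85.7] 84
char [417. 294.] 176 med [0.874 0.042 0.175] z [0.151 0.18 ] 
char [406. 351.] 1143 med [0.893 0.021 0.077] z [0.036 0.109] 
char [ 90. 376.] 591 med [ 0.811 -0.404  0.169] z [0.135 0.173] 
amber [158. 212.] 340 med [ 0.442 -0.234  0.111] z [0.091 0.124] 
amber [160. 230.] 496 med [ 0.487 -0.243  0.101] z [0.076 0.121] 
amber [343. 232.] 297 med [0.569 0.109 0.045] z [0.007 0.066] 
== side table z -0.00037547712196277195
red [305. 115.] 586 med [ 0.462 -0.221  0.101] z [0.074 0.12 ] 
red [237. 139.] 763 med [
[... 527 characters left out ...]
r [ 88. 207.] 1405 med [0.869 0.067 0.067] z [0.012 0.174] 
char [ 48. 196.] 180 med [0.879 0.154 0.202] z [0.175 0.223] 
char [106. 240.] 1109 med [0.829 0.113 0.035] z [0.009 0.06 ] 
char [ 60. 251.] 401 med [0.914 0.15  0.04 ] z [0.01  0.072] 
char [205. 311.] 1882 med [0.607 0.232 0.004] z [0.001 0.007] rect [607.4 231.4] [86.2 86.1] 84
green [346. 179.] 851 med [ 0.364 -0.073  0.057] z [0.009 0.082] 
amber [237. 138.] 163 med [ 0.63  -0.261  0.003] z [-0.002  0.007] rect [ 626.5 -248.6] [90. 94.] 16
amber [165. 162.] 314 med [ 0.778 -0.144  0.015] z [0.005 0.02 ] 
amber [ 66. 233.] 150 med [0.883 0.148 0.091] z [0.021 0.165] 
amber [245. 252.] 932 med [0.544 0.136 0.061] z [0.008 0.085]
```

Run:
```python
from h import *
A=[]
for n,o in [("scene",(-.0025,.0026,-.001)),("side",(.0025,-.0026,.001))]:
    z=np.load(f"pics/{n}0.npz"); X=cloud(n,z["im"],z["d"],arm.calibration(n)).reshape(-1,3)+o; A.append(X)
for name,c,sl in [("nestCR",(.465,-.232),[(.083,.11,.0275),(.05,.078,.033)]),("nestTY",(.455,.015),[(.083,.11,.0275),(.05,.078,.033)]),("green",(.37,-.09),[(.03,.075,None)]),("jar",(.555,.12),[(.02,.06,.025)]),("shaker",(.555,-.1),[(.02,.06,.023)])]:
    for lo,hi,r in sl:
        out=[]
        for Y in [A[0],A[1],np.vstack(A)]:
            m=(np.hypot(*(Y[:,:2]-c).T)<.06)&(Y[:,2]>lo)&(Y[:,2]<hi); P=Y[m]
            if len(P)<20: out.append(None);continue
            out.append((circ(P,r)*1000).round(1)); 
        print(name,lo,out,m.sum())
```

```text
nestCR 0.083 [array([ 462.6, -235.4,   30. ]), array([ 465. , -240.6,   30. ]), array([ 462.8, -238.5,   30. ])] 906
nestCR 0.05 [array([ 461.3, -235.2,   30. ]), array([ 465.1, -242.2,   30. ]), array([ 462.1, -238.8,   30. ])] 734
nestTY 0.083 [array([447.5,  13.6,  30. ]), array([449.8,   9. ,  30. ]), array([447.8,  10.3,  30. ])] 877
nestTY 0.05 [array([446.7,  13.9,  30. ]), array([449.9,   7.2,  30. ]), array([447.6,   9.8,  30. ])] 798
green 0.03 [array([363.9, -89.5,  25.7]), array([365.8, -94.3,  25.7]), array([364.3, -92.8,  25.5])] 1175
jar 0.02 [array([546.4, 123.3,  30. ]), array([550.5, 116. ,  30. ]), array([547.2, 118.7,  30. ])] 784
shaker 0.02 [array([ 538.1, -112.5,   30. ]), array([ 544.1, -121.7,   30. ]), array([ 538.8, -117.6,   30. ])] 672
```

```bash
cat >> h.py <<'E'
from scipy.spatial.transform import Rotation as Ro
def go(x,y,z):
    s=arm.observe(); R=Ro.from_rotvec(s["ee_rot"]).as_matrix()
    print("t",round(s["clock"],2),"pos",s["position"].round(4),"tool cm",(R.T@(np.array([x,y,z])-s["position"])*100).round(2),"tilt/yaw",R[:,2].round(3),R[:,1].round(3),"F",s["force"].round(1),"w",round(s["width"]*92,1))
E
python3 -c "
from h import *
go(.447,.011,.248)
c=arm.calibration('wrist');print(-c['R'].T@c['t'])"
```

```text
t 0.15 pos [0.1702 0.601  0.2481] tool cm [-42.71 -49.23   0.08] tilt/yaw [-0.    -0.001 -1.   ] [ 0.272  0.962 -0.001] F [-0.5 -0.2  0.2] w 92.0
[0.08885329 0.62436855 0.38450573]
```

step_arm --plan '[{"tx":-1.42,"ty":-1.64,"hand":1},{"tx":-1.42,"ty":-1.64,"hand":1},{"tx":-1.42,"ty":-1.64,"hand":1},{"tx":-1.42,"ty":-1.64,"hand":1},{"tx":-1.42,"ty":-1.64,"hand":1},{"tx":-1.42,"ty":-1.64,"hand":1},{"tx":-1.42,"ty":-1.64,"hand":1},{"tx":-1.42,"ty":-1.64,"hand":1},{"tx":-1.42,"ty":-1.64,"hand":1},{"tx":-1.42,"ty":-1.64,"hand":1}]'

```text
invalid input at $.plan[0]: expected keys wx, wy, wz, tx, ty, tz, hand
```

step_arm --plan '[{"tx":-1.42,"ty":-1.64,"hand":1},{"tx":-1.42,"ty":-1.64,"hand":1},{"tx":-1.42,"ty":-1.64,"hand":1},{"tx":-1.42,"ty":-1.64,"hand":1},{"tx":-1.42,"ty":-1.64,"hand":1},{"tx":-1.42,"ty":-1.64,"hand":1},{"tx":-1.42,"ty":-1.64,"hand":1},{"tx":-1.42,"ty":-1.64,"hand":1},{"tx":-1.42,"ty":-1.64,"hand":1},{"tx":-1.42,"ty":-1.64,"hand":1}]'

```text
invalid input at $.plan[0]: expected keys wx, wy, wz, tx, ty, tz, hand
```

step_arm --plan '[{"tx":-1.42,"ty":-1.64,"hand":1},{"tx":-1.42,"ty":-1.64,"hand":1},{"tx":-1.42,"ty":-1.64,"hand":1},{"tx":-1.42,"ty":-1.64,"hand":1},{"tx":-1.42,"ty":-1.64,"hand":1},{"tx":-1.42,"ty":-1.64,"hand":1},{"tx":-1.42,"ty":-1.64,"hand":1},{"tx":-1.42,"ty":-1.64,"hand":1},{"tx":-1.42,"ty":-1.64,"hand":1},{"tx":0,"ty":0,"hand":1}]'

```text
invalid input at $.plan[0]: expected keys wx, wy, wz, tx, ty, tz, hand
```

```bash
cat >> h.py <<'E'
def shot(n,tag):
    im,d=arm.get_image(n); c=arm.calibration(n); np.savez(f"pics/{n}{tag}.npz",im=im,d=d); cv2.imwrite(f"pics/{n}{tag}.png",im[:,:,::-1]); return im,d,c,cloud(n,im,d,c)
def ringfit(X,c,lo,hi,r=None,rad=.06):
    Y=X.reshape(-1,3); m=(np.hypot(*(Y[:,:2]-c).T)<rad)&(Y[:,2]>lo)&(Y[:,2]<hi); P=Y[m]
    return (circ(P,r)*1000).round(1),m.sum(), np.r_[P[:,:2].min(0),P[:,:2].max(0)].round(3) if m.any() else None
E
python3 - <<'E'
from h import *
go(.447,.011,.2)
im,d,c,X=shot("wrist","1")
E
```

```text
t 0.15 pos [0.1702 0.601  0.2481] tool cm [-42.71 -49.22   4.88] tilt/yaw [-0.    -0.001 -1.   ] [ 0.272  0.962 -0.001] F [-0.5 -0.2  0.2] w 92.0
```

View pics/wrist1.png

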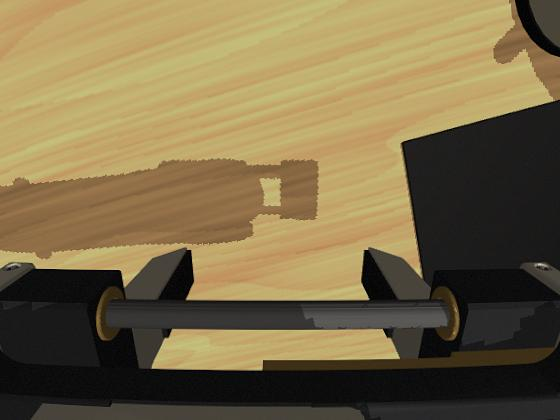

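All the keys are required, so the arm hasn't moved.

step_arm --plan '[{"wx":0,"wy":0,"wz":0,"tx":-1.42,"ty":-1.64,"tz":0,"hand":1},{"wx":0,"wy":0,"wz":0,"tx":-1.42,"ty":-1.64,"tz":0,"hand":1},{"wx":0,"wy":0,"wz":0,"tx":-1.42,"ty":-1.64,"tz":0,"hand":1},{"wx":0,"wy":0,"wz":0,"tx":-1.42,"ty":-1.64,"tz":0,"hand":1},{"wx":0,"wy":0,"wz":0,"tx":-1.42,"ty":-1.64,"tz":0,"hand":1},{"wx":0,"wy":0,"wz":0,"tx":-1.42,"ty":-1.64,"tz":0,"hand":1},{"wx":0,"wy":0,"wz":0,"tx":-1.42,"ty":-1.64,"tz":0,"hand":1},{"wx":0,"wy":0,"wz":0,"tx":-1.42,"ty":-1.64,"tz":0,"hand":1},{"wx":0,"wy":0,"wz":0,"tx":-1.42,"ty":-1.64,"tz":0,"hand":1},{"wx":0,"wy":0,"wz":0,"tx":-1.42,"ty":-1.64,"tz":0,"hand":1}]'

```text
clock: 1.03
position: [0.2625, 0.4038, 0.2487]
ee_rot: [-0.432, -3.112, 0.0]
force: [0.1, 0.4, -0.3]
width: 0.998
```

```bash
python3 -c "
from h import *
go(.447,.011,.248)"
```

```text
t 1.03 pos [0.2625 0.4038 0.2487] tool cm [-28.45 -32.77   0.07] tilt/yaw [-0. -0. -1.] [ 0.272  0.962 -0.   ] F [ 0.1  0.4 -0.3] w 91.8
```

step_arm --plan '[{"wx":0,"wy":0,"wz":0,"tx":-1.42,"ty":-1.64,"tz":0,"hand":1},{"wx":0,"wy":0,"wz":0,"tx":-1.42,"ty":-1.64,"tz":0,"hand":1},{"wx":0,"wy":0,"wz":0,"tx":-1.42,"ty":-1.64,"tz":0,"hand":1},{"wx":0,"wy":0,"wz":0,"tx":-1.42,"ty":-1.64,"tz":0,"hand":1},{"wx":0,"wy":0,"wz":0,"tx":-1.42,"ty":-1.64,"tz":0,"hand":1},{"wx":0,"wy":0,"wz":0,"tx":-1.42,"ty":-1.64,"tz":0,"hand":1},{"wx":0,"wy":0,"wz":0,"tx":-1.42,"ty":-1.64,"tz":0,"hand":1},{"wx":0,"wy":0,"wz":0,"tx":-1.42,"ty":-1.64,"tz":0,"hand":1},{"wx":0,"wy":0,"wz":0,"tx":-1.42,"ty":-1.64,"tz":0,"hand":1},{"wx":0,"wy":0,"wz":0,"tx":-1.42,"ty":-1.64,"tz":0,"hand":1}]'

```text
clock: 1.87
position: [0.3544, 0.2074, 0.2488]
ee_rot: [0.432, 3.112, 0.0]
force: [0.5, 0.7, 0.0]
width: 1.001
```

step_arm --plan '[{"wx":0,"wy":0,"wz":0,"tx":-1.7,"ty":-2.0,"tz":0,"hand":1},{"wx":0,"wy":0,"wz":0,"tx":-1.7,"ty":-2.0,"tz":0,"hand":1},{"wx":0,"wy":0,"wz":0,"tx":-1.7,"ty":-2.0,"tz":0,"hand":1},{"wx":0,"wy":0,"wz":0,"tx":-1.7,"ty":-2.0,"tz":0,"hand":1},{"wx":0,"wy":0,"wz":0,"tx":-1.7,"ty":-2.0,"tz":0,"hand":1},{"wx":0,"wy":0,"wz":0,"tx":-1.7,"ty":-2.0,"tz":0,"hand":1},{"wx":0,"wy":0,"wz":0,"tx":-1.7,"ty":-2.0,"tz":0,"hand":1},{"wx":0,"wy":0,"wz":0,"tx":-1.7,"ty":-2.0,"tz":0,"hand":1},{"wx":0,"wy":0,"wz":0,"tx":0,"ty":0,"tz":0,"hand":1},{"wx":0,"wy":0,"wz":0,"tx":0,"ty":0,"tz":0,"hand":1}]'

```text
clock: 2.7
position: [0.4416, 0.0162, 0.2487]
ee_rot: [0.437, 3.111, -0.0]
force: [-0.1, 0.4, -0.5]
width: 1.0
```

Run:
```python
from h import *
im,d,c,X=shot("wrist","1")
go(.448,.011,.248)
print(ringfit(X,(.448,.011),.119,.13),ringfit(X,(.448,.011),.095,.115),ringfit(X,(.448,.011),.076,.084))
print(ringfit(X,(.364,-.092),.078,.09))
```

```text
t 2.75 pos [0.4412 0.0174 0.2486] tool cm [-0.83 -0.43  0.06] tilt/yaw [-0.  0. -1.] [ 0.273  0.962 -0.   ] F [ 0.1  0.3 -0.2] w 92.0
(array([446.9,  12.1,  26.5]), np.int64(818), array([ 0.419, -0.016,  0.476,  0.04 ])) (array([445.9,  12.5,  25.7]), np.int64(814), array([ 0.42 , -0.013,  0.473,  0.04 ])) (array([442.4,  13.7,  29. ]), np.int64(657), array([ 0.412, -0.023,  0.471,  0.047]))
(array([363.9, -90.5,  26.5]), np.int64(908), array([ 0.336, -0.12 ,  0.391, -0.063]))
```

View pics/wrist1.png

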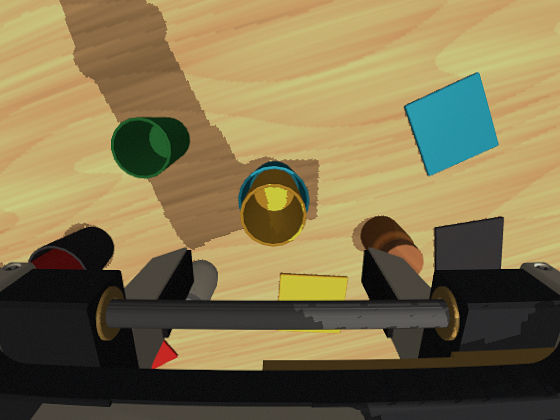

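The wrist view shows yellow in turquoise at (272,213), the green look-alike at (150,147), and red in charcoal at (70,250). The jar is at (392,243) and the turquoise coaster at (452,123). Before the first reach, the candidates for the yellow slim beaker (scene pixels) are:
- **Yellow:** (276,190), the one I want.
- **Green look-alike:** (216,200), rejected.
- **Red slim:** (159,222), which is the other target.
- **Amber jar:** (343,225), a bystander.

I'll check the yellow choice in a crop.

Run:
```python
from h import *
im=cv2.imread("pics/scene0.png"); cv2.imwrite("pics/crop0.png",cv2.resize(im[165:280,135:365],None,fx=3,fy=3,interpolation=cv2.INTER_CUBIC))
z=np.load("pics/wrist1.npz");c=arm.calibration("wrist")
for k in ["turq"]:
    N,L,S,C=cv2.connectedComponentsWithStats(masks(z["im"])[k].astype(np.uint8)); i=1+S[1:,4].argmax()
    ct,_=cv2.findContours((L==i).astype(np.uint8),0,1); print(k,C[i],cv2.minAreaRect(ray(ct[0].reshape(-1,2),0.006,c)[:,:2].astype(np.float32)*1000))
go(.4475,.012,.108)
```

```text
turq [451.92782285 123.91362407] ((437.7774963378906, 227.1497344970703), (89.02355194091797, 89.64678955078125), 9.45368766784668)
t 2.75 pos [0.4412 0.0174 0.2486] tool cm [-0.76 -0.35 14.06] tilt/yaw [-0.  0. -1.] [ 0.273  0.962 -0.   ] F [ 0.1  0.3 -0.2] w 92.0
```

View pics/crop0.png

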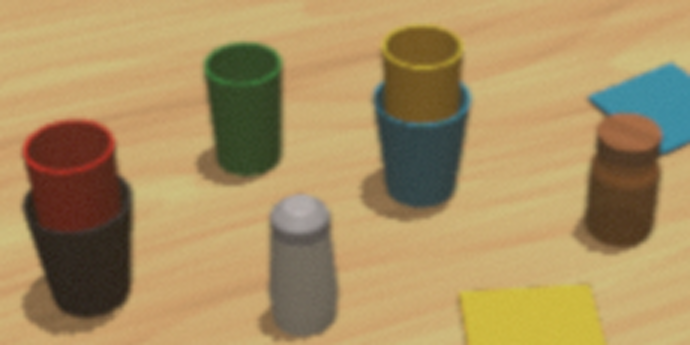

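The crop confirms it: the yellow beaker is at crop (421,75), inside the turquoise one, and green stands apart. I'll descend on yellow.

step_arm --plan '[{"wx":0,"wy":0,"wz":0,"tx":-0.38,"ty":-0.18,"tz":1.0,"hand":1},{"wx":0,"wy":0,"wz":0,"tx":-0.38,"ty":-0.17,"tz":2.0,"hand":1},{"wx":0,"wy":0,"wz":0,"tx":0,"ty":0,"tz":2.0,"hand":1},{"wx":0,"wy":0,"wz":0,"tx":0,"ty":0,"tz":2.0,"hand":1},{"wx":0,"wy":0,"wz":0,"tx":0,"ty":0,"tz":2.0,"hand":1},{"wx":0,"wy":0,"wz":0,"tx":0,"ty":0,"tz":2.0,"hand":1},{"wx":0,"wy":0,"wz":0,"tx":0,"ty":0,"tz":2.0,"hand":1},{"wx":0,"wy":0,"wz":0,"tx":0,"ty":0,"tz":1.0,"hand":1},{"wx":0,"wy":0,"wz":0,"tx":0,"ty":0,"tz":0,"hand":1},{"wx":0,"wy":0,"wz":0,"tx":0,"ty":0,"tz":0,"hand":1}]'

```text
clock: 3.58
position: [0.4471, 0.0125, 0.1081]
ee_rot: [-0.43, -3.11, 0.001]
force: [0.6, -0.0, 1.0]
width: 1.001
```

Run:
```python
from h import *
go(.4475,.012,.108)
im,d,c,X=shot("wrist","2")
print(ringfit(X,(.448,.011),.119,.13))
```

```text
t 3.58 pos [0.4471 0.0125 0.1081] tool cm [-0.05 -0.03  0.01] tilt/yaw [-0.002 -0.    -1.   ] [ 0.271  0.962 -0.001] F [ 0.6 -0.   1. ] w 92.1
(array([447.3,  10.4,  27.5]), np.int64(4046), array([ 0.42 , -0.042,  0.477,  0.071]))
```

View pics/wrist2.png

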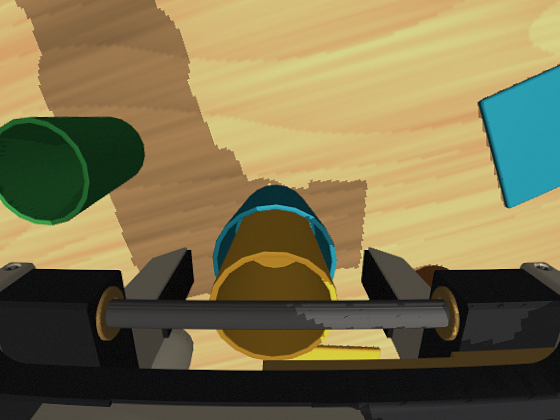

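The yellow rim, at (274,305), is centred between the fingers, so I'll close on it.

step_arm --plan '[{"wx":0,"wy":0,"wz":0,"tx":0,"ty":0,"tz":0,"hand":0.5},{"wx":0,"wy":0,"wz":0,"tx":0,"ty":0,"tz":0,"hand":0.5},{"wx":0,"wy":0,"wz":0,"tx":0,"ty":0,"tz":0,"hand":0.5},{"wx":0,"wy":0,"wz":0,"tx":0,"ty":0,"tz":0,"hand":0.4},{"wx":0,"wy":0,"wz":0,"tx":0,"ty":0,"tz":0,"hand":0.4},{"wx":0,"wy":0,"wz":0,"tx":0,"ty":0,"tz":0,"hand":0.4},{"wx":0,"wy":0,"wz":0,"tx":0,"ty":0,"tz":0,"hand":0.4},{"wx":0,"wy":0,"wz":0,"tx":0,"ty":0,"tz":0,"hand":0.4},{"wx":0,"wy":0,"wz":0,"tx":0,"ty":0,"tz":0,"hand":0.4},{"wx":0,"wy":0,"wz":0,"tx":0,"ty":0,"tz":0,"hand":0.4}]' --force 20

```text
clock: 4.47
position: [0.4479, 0.012, 0.1088]
ee_rot: [0.432, 3.111, 0.0]
force: [0.1, -0.9, 2.2]
width: 0.598
```

step_arm --plan '[{"wx":0,"wy":0,"wz":0,"tx":0,"ty":0,"tz":-0.4,"hand":0.4},{"wx":0,"wy":0,"wz":0,"tx":0,"ty":0,"tz":-0.9,"hand":0.4},{"wx":0,"wy":0,"wz":0,"tx":0,"ty":0,"tz":-0.9,"hand":0.4},{"wx":0,"wy":0,"wz":0,"tx":0,"ty":0,"tz":-0.9,"hand":0.4},{"wx":0,"wy":0,"wz":0,"tx":0,"ty":0,"tz":-0.9,"hand":0.4},{"wx":0,"wy":0,"wz":0,"tx":0,"ty":0,"tz":-0.9,"hand":0.4},{"wx":0,"wy":0,"wz":0,"tx":0,"ty":0,"tz":-0.9,"hand":0.4},{"wx":0,"wy":0,"wz":0,"tx":0,"ty":0,"tz":-0.9,"hand":0.4},{"wx":0,"wy":0,"wz":0,"tx":0,"ty":0,"tz":-0.9,"hand":0.4},{"wx":0,"wy":0,"wz":0,"tx":0,"ty":0,"tz":-0.4,"hand":0.4}]'

```text
clock: 5.3
position: [0.4483, 0.012, 0.1902]
ee_rot: [0.432, 3.11, 0.001]
force: [0.3, -0.7, -1.3]
width: 0.598
```

Run:
```python
from h import *
im,d,c,X=shot("scene","3"); 
im2,d2,c2,X2=shot("side","3"); 
cv2.imwrite("pics/s3.png",np.hstack([im[100:330,80:480],im2[50:280,150:550]])[:,:,::-1])
print(ringfit(X,(.448,.011),.076,.083,rad=.045),ringfit(X2,(.448,.011),.05,.078,.033,rad=.045),)
go(.625,.0125,.188)
```

```text
(array([450.4,  10.6,  33. ]), np.int64(175), array([ 0.414, -0.024,  0.485,  0.046])) (array([447.4,  11.6,  30. ]), np.int64(562), array([ 0.414, -0.022,  0.481,  0.047]))
t 5.4 pos [0.4483 0.0121 0.1896] tool cm [-16.99   4.85   0.18] tilt/yaw [ 0.002  0.001 -1.   ] [0.272 0.962 0.001] F [ 0.6 -1.  -1.4] w 54.9
```

View pics/s3.png

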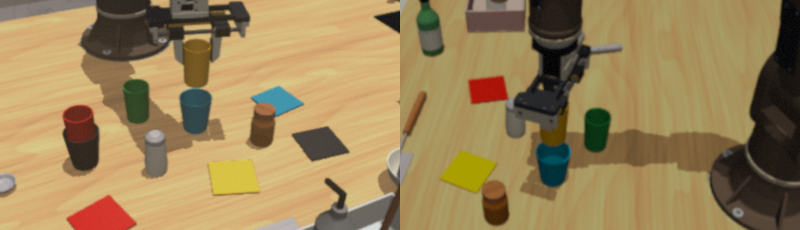

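Yellow is free, hanging at about (196,62) in the left crop, and turquoise is still standing at (196,110). Next I'll refine the yellow coaster.

Run:
```python
from h import *
for n in ["scene","side"]:
    z=np.load(f"pics/{n}0.npz");c=arm.calibration(n);X=cloud(n,z["im"],z["d"],c)
    H=cv2.cvtColor(z["im"],cv2.COLOR_RGB2HSV).astype(int)
    near=np.hypot(X[...,0]-.625,X[...,1]-.0125)<.075
    m=near&(H[...,0]>23)&(H[...,0]<36)&(H[...,1]>185)&(X[...,2]<.03)
    m=cv2.morphologyEx(m.astype(np.uint8),cv2.MORPH_OPEN,np.ones((3,3)))
    ct,_=cv2.findContours(m,0,1);ct=max(ct,key=cv2.contourArea); print(n,cv2.minAreaRect(ray(ct.reshape(-1,2),0.006,c)[:,:2].astype(np.float32)*1000))
```

```text
Traceback (most recent call last):
ValueError: max() iterable argument is empty
```

step_arm --plan '[{"wx":0,"wy":0,"wz":0,"tx":-1.0,"ty":0.3,"tz":0,"hand":0.4},{"wx":0,"wy":0,"wz":0,"tx":-2.0,"ty":0.57,"tz":0,"hand":0.4},{"wx":0,"wy":0,"wz":0,"tx":-2.0,"ty":0.57,"tz":0,"hand":0.4},{"wx":0,"wy":0,"wz":0,"tx":-2.0,"ty":0.57,"tz":0,"hand":0.4},{"wx":0,"wy":0,"wz":0,"tx":-2.0,"ty":0.57,"tz":0,"hand":0.4},{"wx":0,"wy":0,"wz":0,"tx":-2.0,"ty":0.57,"tz":0,"hand":0.4},{"wx":0,"wy":0,"wz":0,"tx":-2.0,"ty":0.57,"tz":0,"hand":0.4},{"wx":0,"wy":0,"wz":0,"tx":-2.0,"ty":0.57,"tz":0,"hand":0.4},{"wx":0,"wy":0,"wz":0,"tx":-1.3,"ty":0.4,"tz":0,"hand":0.4},{"wx":0,"wy":0,"wz":0,"tx":-0.69,"ty":0.16,"tz":0,"hand":0.4}]'

```text
clock: 6.23
position: [0.6264, 0.0125, 0.1874]
ee_rot: [-0.431, -3.111, 0.001]
force: [-0.6, -0.3, -0.8]
width: 0.598
```

Run:
```python
from h import *
im,d,c,X=shot("wrist","4"); go(.625,.0125,.080)
```

```text
t 6.28 pos [0.6266 0.0123 0.1875] tool cm [ 1.600e-01 -1.000e-02  1.075e+01] tilt/yaw [-0.    -0.001 -1.   ] [ 0.272  0.962 -0.001] F [ 1.3 -0.2 -1.4] w 55.2
```

View pics/wrist4.png

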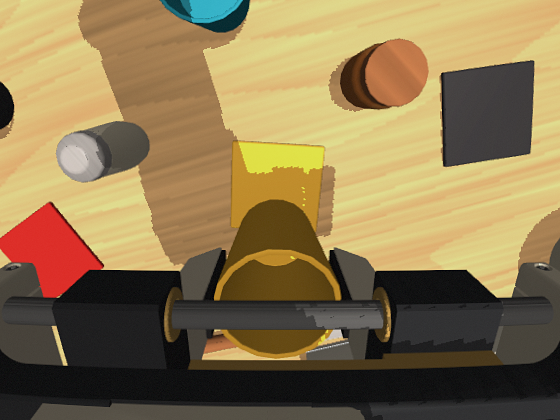

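Run:
```python
from h import *
c=arm.calibration("wrist")
P=ray([[233,141],[325,147],[231,226],[318,226]],.006,c)[:,:2]*1000; print(P.round(1)); e=P[1]-P[0]; L=np.hypot(*e); n=np.array([-e[1],e[0]])/L
n=n*np.sign(n@(P[2]-P[0])); print("yellow",L,(P[0]+P[1])/2+45*n)
z=np.load("pics/wrist4.npz"); X=cloud("wrist",z["im"],z["d"],c); 
H=cv2.cvtColor(z["im"],cv2.COLOR_RGB2HSV)
print("hsv yellow coaster",H[155,280],H[190,280])
m=((H[...,2]<90)&(X[...,2]<.03)).astype(np.uint8); m[:,:430]=0;m[190:]=0; m[:55]=0
ct,_=cv2.findContours(m,0,1); ct=max(ct,key=cv2.contourArea); print("char",cv2.minAreaRect(ray(ct.reshape(-1,2),.006,c)[:,:2].astype(np.float32)*1000))
print("jar",ringfit(X,(.548,.119),.082,.09),"shaker",ringfit(X,(.541,-.117),.03,.08))
for n in ["scene","side"]:
    z=np.load(f"pics/{n}0.npz");c=arm.calibration(n);X=cloud(n,z["im"],z["d"],c)
    H=cv2.cvtColor(z["im"],cv2.COLOR_RGB2HSV).astype(int)
    near=np.hypot(X[...,0]-.625,X[...,1]-.0125)<.085
    hm=np.median(H[near],0); 
    q={"scene":(277,314),"side":(221,218)}[n]; print(n,H[q],hm)
    m=(near&(np.abs(H[...,0]-H[q][0])<5)&(H[...,1]>H[q][1]-45)).astype(np.uint8)
    ct,_=cv2.findContours(m,0,1);ct=max(ct,key=cv2.contourArea); print(n,cv2.minAreaRect(ray(ct.reshape(-1,2),0.006,c)[:,:2].astype(np.float32)*1000))
```

```text
[[568.3 -15.4]
 [597.9  68.1]
 [650.7 -44.6]
 [675.3  42.4]]
yellow 88.64213192612091 [625.48361498  11.33320928]
hsv yellow coaster [ 30 173 225] [ 20 197 192]
char ((608.942626953125, 227.28829956054688), (90.5740966796875, 88.94326782226562), 83.64913177490234)
jar (array([548.4, 118.7,  15.6]), np.int64(3432), array([0.526, 0.097, 0.571, 0.142])) shaker (array([ 541.8, -116.7,   20.4]), np.int64(1612), array([ 0.52 , -0.119,  0.564, -0.093]))
scene [ 26 175 206] [ 21. 114. 205.]
scene ((626.0224609375, 10.983818054199219), (90.06958770751953, 91.31224060058594), 71.02547454833984)
side [ 28 255 161] [ 23. 121. 162.]
side ((622.56884765625, 14.73563003540039), (87.41847229003906, 87.43666076660156), 70.82460021972656)
```

step_arm --plan '[{"wx":0,"wy":0,"wz":0,"tx":0.16,"ty":0,"tz":1.0,"hand":0.4},{"wx":0,"wy":0,"wz":0,"tx":0,"ty":0,"tz":1.6,"hand":0.4},{"wx":0,"wy":0,"wz":0,"tx":0,"ty":0,"tz":1.6,"hand":0.4},{"wx":0,"wy":0,"wz":0,"tx":0,"ty":0,"tz":1.6,"hand":0.4},{"wx":0,"wy":0,"wz":0,"tx":0,"ty":0,"tz":1.6,"hand":0.4},{"wx":0,"wy":0,"wz":0,"tx":0,"ty":0,"tz":1.5,"hand":0.4},{"wx":0,"wy":0,"wz":0,"tx":0,"ty":0,"tz":1.0,"hand":0.4},{"wx":0,"wy":0,"wz":0,"tx":0,"ty":0,"tz":0.5,"hand":0.4},{"wx":0,"wy":0,"wz":0,"tx":0,"ty":0,"tz":0.4,"hand":0.4},{"wx":0,"wy":0,"wz":0,"tx":0,"ty":0,"tz":0.1,"hand":0.4}]'

```text
clock: 7.12
position: [0.6226, 0.0128, 0.0794]
ee_rot: [-0.432, -3.111, 0.0]
force: [0.1, 0.8, -1.1]
width: 0.596
```

```bash
python3 -c "
from h import *
go(.625,.012,.0768)"
```

```text
t 7.12 pos [0.6226 0.0128 0.0794] tool cm [-0.26 -0.01  0.26] tilt/yaw [-0.  0. -1.] [ 0.272  0.962 -0.   ] F [ 0.1  0.8 -1.1] w 54.8
```

step_arm --plan '[{"wx":0,"wy":0,"wz":0,"tx":-0.15,"ty":0,"tz":0.06,"hand":0.4},{"wx":0,"wy":0,"wz":0,"tx":0,"ty":0,"tz":0.06,"hand":0.4},{"wx":0,"wy":0,"wz":0,"tx":0,"ty":0,"tz":0.06,"hand":0.4},{"wx":0,"wy":0,"wz":0,"tx":0,"ty":0,"tz":0,"hand":0.4},{"wx":0,"wy":0,"wz":0,"tx":0,"ty":0,"tz":0,"hand":0.4},{"wx":0,"wy":0,"wz":0,"tx":0,"ty":0,"tz":0,"hand":0.4},{"wx":0,"wy":0,"wz":0,"tx":0,"ty":0,"tz":0,"hand":0.4},{"wx":0,"wy":0,"wz":0,"tx":0,"ty":0,"tz":0,"hand":0.4},{"wx":0,"wy":0,"wz":0,"tx":0,"ty":0,"tz":0,"hand":0.4},{"wx":0,"wy":0,"wz":0,"tx":0,"ty":0,"tz":0,"hand":0.4}]'

```text
clock: 7.95
position: [0.6244, 0.0124, 0.0779]
ee_rot: [-0.432, -3.112, -0.0]
force: [-0.5, 0.0, -0.4]
width: 0.6
```

step_arm --plan '[{"wx":0,"wy":0,"wz":0,"tx":0,"ty":0,"tz":0.08,"hand":0.4},{"wx":0,"wy":0,"wz":0,"tx":0,"ty":0,"tz":0.05,"hand":0.4},{"wx":0,"wy":0,"wz":0,"tx":0,"ty":0,"tz":0,"hand":0.4},{"wx":0,"wy":0,"wz":0,"tx":0,"ty":0,"tz":0,"hand":0.65},{"wx":0,"wy":0,"wz":0,"tx":0,"ty":0,"tz":0,"hand":0.75},{"wx":0,"wy":0,"wz":0,"tx":0,"ty":0,"tz":0,"hand":0.9},{"wx":0,"wy":0,"wz":0,"tx":0,"ty":0,"tz":0,"hand":1},{"wx":0,"wy":0,"wz":0,"tx":0,"ty":0,"tz":0,"hand":1},{"wx":0,"wy":0,"wz":0,"tx":0,"ty":0,"tz":0,"hand":1},{"wx":0,"wy":0,"wz":0,"tx":0,"ty":0,"tz":0,"hand":1}]'

```text
clock: 8.78
position: [0.6244, 0.0124, 0.0766]
ee_rot: [0.432, 3.112, -0.0]
force: [-0.8, 0.5, -0.8]
width: 0.99
```

step_arm --plan '[{"wx":0,"wy":0,"wz":0,"tx":0,"ty":0,"tz":-1,"hand":1},{"wx":0,"wy":0,"wz":0,"tx":0,"ty":0,"tz":-1.8,"hand":1},{"wx":0,"wy":0,"wz":0,"tx":0,"ty":0,"tz":-1.8,"hand":1},{"wx":0,"wy":0,"wz":0,"tx":0,"ty":0,"tz":-1.8,"hand":1},{"wx":0,"wy":0,"wz":0,"tx":0,"ty":0,"tz":-1.8,"hand":1},{"wx":0,"wy":0,"wz":0,"tx":0,"ty":0,"tz":-1.8,"hand":1},{"wx":0,"wy":0,"wz":0,"tx":0,"ty":0,"tz":-1.8,"hand":1},{"wx":0,"wy":0,"wz":0,"tx":0,"ty":0,"tz":-1.8,"hand":1},{"wx":0,"wy":0,"wz":0,"tx":0,"ty":0,"tz":-1,"hand":1},{"wx":0,"wy":0,"wz":0,"tx":0,"ty":0,"tz":0,"hand":1}]'

```text
clock: 9.62
position: [0.6256, 0.0122, 0.2255]
ee_rot: [0.432, 3.108, 0.002]
force: [0.7, -0.5, 0.0]
width: 1.0
```

Run:
```python
from h import *
im,d,c,X=shot("scene","5"); im2,d2,c2,X2=shot("side","5"); 
cv2.imwrite("pics/s5.png",np.hstack([im[100:330,80:480],im2[50:280,150:550]])[:,:,::-1])
print(ringfit(X,(.625,.012),.03,.088,None),ringfit(X2,(.625,.012),.03,.085,None))
z=np.load("pics/wrist1.npz")
print(ringfit(X,(.448,.011),.074,.083,.034),ringfit(X2,(.448,.011),.074,.083,.034))
go(.448,.0115,.22)
```

```text
(array([627. ,  10.8,  25.6]), np.int64(943), array([ 0.599, -0.017,  0.655,  0.039])) (array([624.2,  11.8,  25.7]), np.int64(804), array([ 0.597, -0.017,  0.652,  0.041]))
(array([450.6,  10.7,  30. ]), np.int64(221), array([ 0.414, -0.024,  0.486,  0.042])) (array([447.5,  11. ,  30. ]), np.int64(188), array([ 0.414, -0.026,  0.481,  0.046]))
t 9.72 pos [0.6242 0.0125 0.2225] tool cm [16.93 -4.89  0.25] tilt/yaw [ 0.  0. -1.] [0.272 0.962 0.   ] F [-0.4 -0.2 -0.5] w 91.8
```

View pics/s5.png

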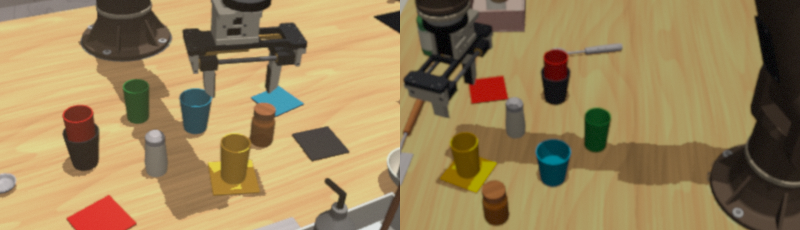

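Yellow stands centred on its coaster at (235,160) in the left crop. Turquoise is next.

step_arm --plan '[{"wx":0,"wy":0,"wz":0,"tx":1.0,"ty":-0.3,"tz":0,"hand":1},{"wx":0,"wy":0,"wz":0,"tx":2.0,"ty":-0.57,"tz":0,"hand":1},{"wx":0,"wy":0,"wz":0,"tx":2.0,"ty":-0.57,"tz":0,"hand":1},{"wx":0,"wy":0,"wz":0,"tx":2.0,"ty":-0.57,"tz":0,"hand":1},{"wx":0,"wy":0,"wz":0,"tx":2.0,"ty":-0.57,"tz":0,"hand":1},{"wx":0,"wy":0,"wz":0,"tx":2.0,"ty":-0.57,"tz":0,"hand":1},{"wx":0,"wy":0,"wz":0,"tx":2.0,"ty":-0.57,"tz":0,"hand":1},{"wx":0,"wy":0,"wz":0,"tx":2.0,"ty":-0.57,"tz":0,"hand":1},{"wx":0,"wy":0,"wz":0,"tx":1.9,"ty":-0.6,"tz":0,"hand":1},{"wx":0,"wy":0,"wz":0,"tx":0,"ty":0,"tz":0,"hand":1}]'

```text
clock: 10.55
position: [0.444, 0.0111, 0.2212]
ee_rot: [-0.431, -3.107, 0.001]
force: [-1.1, -0.3, -1.1]
width: 1.0
```

Run:
```python
from h import *
im,d,c,X=shot("wrist","6"); print(ringfit(X,(.449,.0115),.075,.085,None,.045)); go(.449,.0115,.063)
```

```text
(array([449.9,  11.2,  32.7]), np.int64(1027), array([ 0.416, -0.023,  0.485,  0.046]))
t 10.6 pos [0.4462 0.0114 0.2217] tool cm [-0.31  0.09 15.87] tilt/yaw [-0.003  0.    -1.   ] [ 0.272  0.962 -0.   ] F [0.1 1.  1. ] w 92.1
```

View pics/wrist6.png

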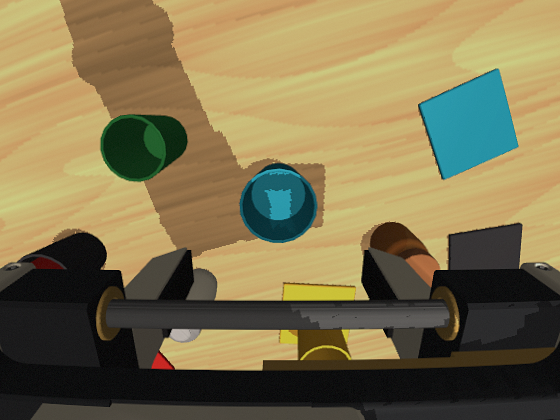

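The turquoise rim is at (279,203) and agrees with the fixed cameras. Descending.

step_arm --plan '[{"wx":0,"wy":0,"wz":0,"tx":-0.3,"ty":0.05,"tz":1.0,"hand":1},{"wx":0,"wy":0,"wz":0,"tx":0,"ty":0,"tz":2.2,"hand":1},{"wx":0,"wy":0,"wz":0,"tx":0,"ty":0,"tz":2.2,"hand":1},{"wx":0,"wy":0,"wz":0,"tx":0,"ty":0,"tz":2.2,"hand":1},{"wx":0,"wy":0,"wz":0,"tx":0,"ty":0,"tz":2.2,"hand":1},{"wx":0,"wy":0,"wz":0,"tx":0,"ty":0,"tz":2.2,"hand":1},{"wx":0,"wy":0,"wz":0,"tx":0,"ty":0,"tz":2.2,"hand":1},{"wx":0,"wy":0,"wz":0,"tx":0,"ty":0,"tz":1.1,"hand":1},{"wx":0,"wy":0,"wz":0,"tx":0,"ty":0,"tz":0.5,"hand":1},{"wx":0,"wy":0,"wz":0,"tx":0,"ty":0,"tz":0,"hand":1}]'

```text
clock: 11.43
position: [0.4512, 0.0106, 0.0628]
ee_rot: [-0.432, -3.109, 0.003]
force: [-0.2, 0.7, 0.2]
width: 0.999
```

step_arm --plan '[{"wx":0,"wy":0,"wz":0,"tx":0,"ty":0,"tz":0,"hand":0.5},{"wx":0,"wy":0,"wz":0,"tx":0,"ty":0,"tz":0,"hand":0.5},{"wx":0,"wy":0,"wz":0,"tx":0,"ty":0,"tz":0,"hand":0.5},{"wx":0,"wy":0,"wz":0,"tx":0,"ty":0,"tz":0,"hand":0.5},{"wx":0,"wy":0,"wz":0,"tx":0,"ty":0,"tz":0,"hand":0.5},{"wx":0,"wy":0,"wz":0,"tx":0,"ty":0,"tz":0,"hand":0.5},{"wx":0,"wy":0,"wz":0,"tx":0,"ty":0,"tz":0,"hand":0.5},{"wx":0,"wy":0,"wz":0,"tx":0,"ty":0,"tz":0,"hand":0.5},{"wx":0,"wy":0,"wz":0,"tx":0,"ty":0,"tz":0,"hand":0.5},{"wx":0,"wy":0,"wz":0,"tx":0,"ty":0,"tz":0,"hand":0.5}]' --force 25

```text
clock: 12.27
position: [0.452, 0.011, 0.0651]
ee_rot: [0.432, 3.11, 0.001]
force: [-1.3, -1.5, 6.7]
width: 0.745
```

Run:
```python
from h import *
im,d,c,X=shot("wrist","7"); go(.449,.0115,.063)
```

```text
t 12.32 pos [0.452  0.011  0.0652] tool cm [ 0.31 -0.03  0.22] tilt/yaw [ 0.001  0.    -1.   ] [0.273 0.962 0.001] F [-0.5 -0.8  7.2] w 68.8
```

View pics/wrist7.png

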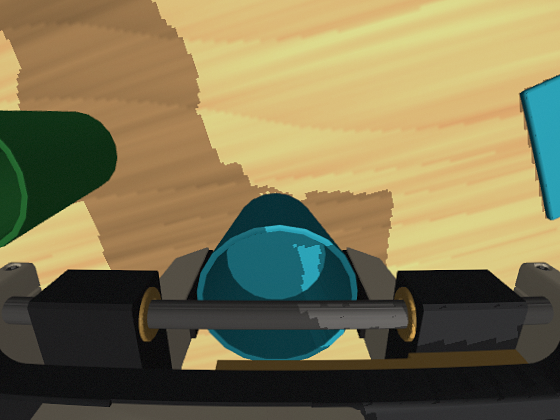

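step_arm --plan '[{"wx":0,"wy":0,"wz":0,"tx":0,"ty":0,"tz":-0.3,"hand":0.5},{"wx":0,"wy":0,"wz":0,"tx":0,"ty":0,"tz":-0.5,"hand":0.5},{"wx":0,"wy":0,"wz":0,"tx":0,"ty":0,"tz":-0.8,"hand":0.5},{"wx":0,"wy":0,"wz":0,"tx":0,"ty":0,"tz":-1.0,"hand":0.5},{"wx":0,"wy":0,"wz":0,"tx":0,"ty":0,"tz":-1.0,"hand":0.5},{"wx":0,"wy":0,"wz":0,"tx":0,"ty":0,"tz":-1.0,"hand":0.5},{"wx":0,"wy":0,"wz":0,"tx":0,"ty":0,"tz":-1.0,"hand":0.5},{"wx":0,"wy":0,"wz":0,"tx":0,"ty":0,"tz":-1.0,"hand":0.5},{"wx":0,"wy":0,"wz":0,"tx":0,"ty":0,"tz":-0.4,"hand":0.5},{"wx":0,"wy":0,"wz":0,"tx":0,"ty":0,"tz":0,"hand":0.5}]'

```text
clock: 13.15
position: [0.452, 0.0113, 0.1358]
ee_rot: [0.431, 3.11, 0.001]
force: [-0.3, -0.1, -1.4]
width: 0.746
```

Run:
```python
from h import *
im,d,c,X=shot("scene","8"); im2,d2,c2,X2=shot("side","8"); 
cv2.imwrite("pics/s8.png",np.hstack([im[100:330,80:480],im2[50:280,150:550]])[:,:,::-1])
for Z in (X,X2):
  print(ringfit(Z,(.45,.011),.08,.10,None,.05),ringfit(Z,(.45,.011),.10,.12,None,.05))
go(.4395,.2275,.135)
```

```text
(array([449.3,  12.3,  27.9]), np.int64(188), array([ 0.44 , -0.017,  0.48 ,  0.035])) (array([450. ,  12.3,  29.7]), np.int64(261), array([ 0.419, -0.03 ,  0.482,  0.048]))
(array([447.1,  11.6,  27.6]), np.int64(150), array([0.418, 0.014, 0.471, 0.041])) (array([445.9,  13.4,  27.8]), np.int64(124), array([ 0.417, -0.013,  0.452,  0.052]))
t 13.25 pos [0.4513 0.0112 0.1346] tool cm [ 7.03 20.49 -0.03] tilt/yaw [ 0.  0. -1.] [0.272 0.962 0.   ] F [ 0.5 -0.1 -1.3] w 68.7
```

View pics/s8.png

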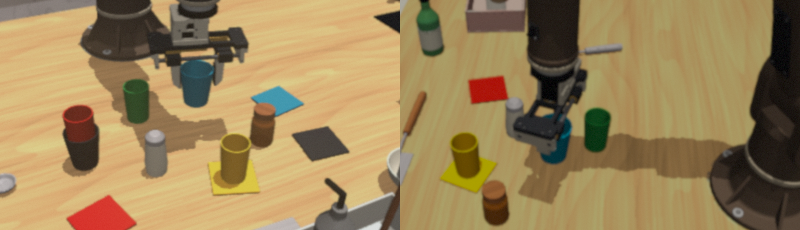

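step_arm --plan '[{"wx":0,"wy":0,"wz":0,"tx":0.34,"ty":1.0,"tz":0,"hand":0.5},{"wx":0,"wy":0,"wz":0,"tx":0.8,"ty":2.4,"tz":0,"hand":0.5},{"wx":0,"wy":0,"wz":0,"tx":0.8,"ty":2.4,"tz":0,"hand":0.5},{"wx":0,"wy":0,"wz":0,"tx":0.8,"ty":2.4,"tz":0,"hand":0.5},{"wx":0,"wy":0,"wz":0,"tx":0.8,"ty":2.4,"tz":0,"hand":0.5},{"wx":0,"wy":0,"wz":0,"tx":0.8,"ty":2.4,"tz":0,"hand":0.5},{"wx":0,"wy":0,"wz":0,"tx":0.8,"ty":2.4,"tz":0,"hand":0.5},{"wx":0,"wy":0,"wz":0,"tx":0.8,"ty":2.4,"tz":0,"hand":0.5},{"wx":0,"wy":0,"wz":0,"tx":0.5,"ty":1.7,"tz":0,"hand":0.5},{"wx":0,"wy":0,"wz":0,"tx":0.3,"ty":1.0,"tz":0,"hand":0.5}]'

```text
clock: 14.08
position: [0.4414, 0.2299, 0.1339]
ee_rot: [-0.427, -3.111, -0.0]
force: [0.2, 0.2, -1.3]
width: 0.743
```

Run:
```python
from h import *
im,d,c,X=shot("wrist","9"); go(.4425,.227,.0711)
```

```text
t 14.13 pos [0.4415 0.2309 0.134 ] tool cm [-0.21 -0.35  6.29] tilt/yaw [-0.001  0.001 -1.   ] [0.268 0.963 0.001] F [ 0.4  2.4 -1.9] w 68.5
```

View pics/wrist9.png

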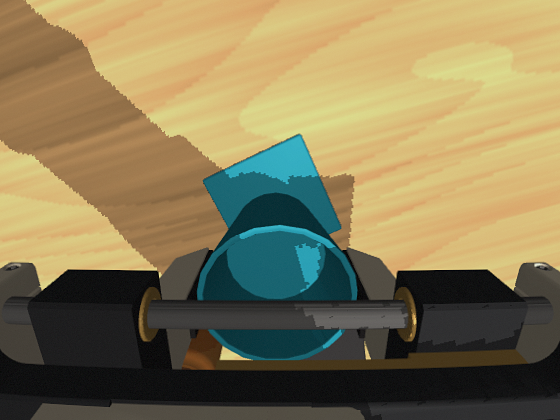

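step_arm --plan '[{"wx":0,"wy":0,"wz":0,"tx":0,"ty":0,"tz":0.4,"hand":0.5},{"wx":0,"wy":0,"wz":0,"tx":0,"ty":0,"tz":1.0,"hand":0.5},{"wx":0,"wy":0,"wz":0,"tx":0,"ty":0,"tz":1.0,"hand":0.5},{"wx":0,"wy":0,"wz":0,"tx":0,"ty":0,"tz":1.0,"hand":0.5},{"wx":0,"wy":0,"wz":0,"tx":0,"ty":0,"tz":1.0,"hand":0.5},{"wx":0,"wy":0,"wz":0,"tx":0,"ty":0,"tz":0.8,"hand":0.5},{"wx":0,"wy":0,"wz":0,"tx":0,"ty":0,"tz":0.6,"hand":0.5},{"wx":0,"wy":0,"wz":0,"tx":0,"ty":0,"tz":0.2,"hand":0.5},{"wx":0,"wy":0,"wz":0,"tx":0,"ty":0,"tz":0,"hand":0.5},{"wx":0,"wy":0,"wz":0,"tx":0,"ty":0,"tz":0,"hand":0.5}]'

```text
clock: 14.97
position: [0.4426, 0.2267, 0.0747]
ee_rot: [0.432, 3.112, 0.0]
force: [-0.1, 0.2, -1.5]
width: 0.747
```

Run:
```python
from h import *
im,d,c,X=shot("scene","10"); im2,d2,c2,X2=shot("side","10"); 
for Z in (X,X2):
  print(ringfit(Z,(.44,.227),.03,.06,None,.05))
go(.4425,.227,.0711)
```

```text
(array([440.5, 227.9,  29.8]), np.int64(284), array([0.412, 0.186, 0.475, 0.265]))
(array([439.1, 228. ,  28.9]), np.int64(185), array([0.409, 0.197, 0.46 , 0.256]))
t 15.07 pos [0.4428 0.2268 0.075 ] tool cm [0.03 0.01 0.39] tilt/yaw [ 0.001  0.001 -1.   ] [0.272 0.962 0.001] F [-0.5 -0.5 -2.2] w 68.5
```

step_arm --plan '[{"wx":0,"wy":0,"wz":0,"tx":0,"ty":0,"tz":0.1,"hand":0.5},{"wx":0,"wy":0,"wz":0,"tx":0,"ty":0,"tz":0.1,"hand":0.5},{"wx":0,"wy":0,"wz":0,"tx":0,"ty":0,"tz":0.1,"hand":0.5},{"wx":0,"wy":0,"wz":0,"tx":0,"ty":0,"tz":0.1,"hand":0.5},{"wx":0,"wy":0,"wz":0,"tx":0,"ty":0,"tz":0.05,"hand":0.5},{"wx":0,"wy":0,"wz":0,"tx":0,"ty":0,"tz":0,"hand":0.5},{"wx":0,"wy":0,"wz":0,"tx":0,"ty":0,"tz":0,"hand":0.5},{"wx":0,"wy":0,"wz":0,"tx":0,"ty":0,"tz":0,"hand":0.5},{"wx":0,"wy":0,"wz":0,"tx":0,"ty":0,"tz":0,"hand":0.5},{"wx":0,"wy":0,"wz":0,"tx":0,"ty":0,"tz":0,"hand":0.5}]'

```text
clock: 15.9
position: [0.443, 0.2266, 0.0711]
ee_rot: [0.433, 3.111, 0.002]
force: [-2.3, -1.4, 13.3]
width: 0.745
```

The 13 N upward force means it's on the coaster. I'll release and retreat.

step_arm --plan '[{"wx":0,"wy":0,"wz":0,"tx":0,"ty":0,"tz":-0.06,"hand":0.5},{"wx":0,"wy":0,"wz":0,"tx":0,"ty":0,"tz":0,"hand":0.5},{"wx":0,"wy":0,"wz":0,"tx":0,"ty":0,"tz":0,"hand":0.78},{"wx":0,"wy":0,"wz":0,"tx":0,"ty":0,"tz":0,"hand":0.85},{"wx":0,"wy":0,"wz":0,"tx":0,"ty":0,"tz":0,"hand":0.95},{"wx":0,"wy":0,"wz":0,"tx":0,"ty":0,"tz":0,"hand":1},{"wx":0,"wy":0,"wz":0,"tx":0,"ty":0,"tz":0,"hand":1},{"wx":0,"wy":0,"wz":0,"tx":0,"ty":0,"tz":0,"hand":1},{"wx":0,"wy":0,"wz":0,"tx":0,"ty":0,"tz":0,"hand":1},{"wx":0,"wy":0,"wz":0,"tx":0,"ty":0,"tz":0,"hand":1}]'

```text
clock: 16.73
position: [0.4424, 0.2267, 0.0707]
ee_rot: [0.432, 3.112, 0.0]
force: [-0.1, -0.5, 1.0]
width: 1.002
```

step_arm --plan '[{"wx":0,"wy":0,"wz":0,"tx":0,"ty":0,"tz":-1,"hand":1},{"wx":0,"wy":0,"wz":0,"tx":0,"ty":0,"tz":-2,"hand":1},{"wx":0,"wy":0,"wz":0,"tx":0,"ty":0,"tz":-2,"hand":1},{"wx":0,"wy":0,"wz":0,"tx":0,"ty":0,"tz":-2,"hand":1},{"wx":0,"wy":0,"wz":0,"tx":0,"ty":0,"tz":-2,"hand":1},{"wx":0,"wy":0,"wz":0,"tx":0,"ty":0,"tz":-2,"hand":1},{"wx":0,"wy":0,"wz":0,"tx":0,"ty":0,"tz":-2,"hand":1},{"wx":0,"wy":0,"wz":0,"tx":0,"ty":0,"tz":-2,"hand":1},{"wx":0,"wy":0,"wz":0,"tx":0,"ty":0,"tz":-1,"hand":1},{"wx":0,"wy":0,"wz":0,"tx":0,"ty":0,"tz":0,"hand":1}]'

```text
clock: 17.57
position: [0.4435, 0.2271, 0.2332]
ee_rot: [0.432, 3.109, 0.005]
force: [0.6, 0.1, -0.6]
width: 0.998
```

Run:
```python
from h import *
im,d,c,X=shot("scene","11"); im2,d2,c2,X2=shot("side","11"); 
cv2.imwrite("pics/s11.png",np.hstack([im[100:330,80:480],im2[150:380,150:550]])[:,:,::-1])
for Z in (X,X2):
  print(ringfit(Z,(.44,.227),.03,.08,None,.05), ringfit(Z,(.464,-.238),.09,.12,None,.05), ringfit(Z,(.464,-.238),.03,.075,None,.05))
go(.464,-.238,.235)
```

```text
(array([440.7, 226.5,  30.4]), np.int64(689), array([0.407, 0.193, 0.476, 0.259])) (array([ 465.7, -238.3,   26.1]), np.int64(659), array([ 0.435, -0.266,  0.494, -0.211])) (array([ 465. , -238.1,   31. ]), np.int64(554), array([ 0.446, -0.272,  0.5  , -0.206]))h.py:18: RuntimeWarning: Mean of empty slice.
  P=P[:,:2]; x0=np.r_[P.mean(0),0.03]
  ret = um.true_divide(
Traceback (most recent call last):
  File "h.py", line 29, in ringfit
    return (circ(P,r)*1000).round(1),m.sum(), np.r_[P[:,:2].min(0),P[:,:2].max(0)].round(3) if m.any() else None
            ~~~~^^^^^
  File "h.py", line 20, in circ
    return least_squares(f,x0,loss="soft_l1",f_scale=0.002).x
           ~~~~~~~~~~~~~^^^^^^^^^^^^^^^^^^^^^^^^^^^^^^^^^^^
ValueError: Initial guess is outside of provided bounds
```

View pics/s11.png

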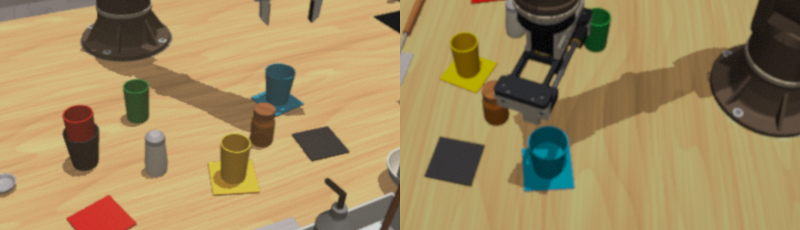

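Turquoise is on its coaster at (280,88) in the left crop. Now to the red and charcoal nest.

step_arm --plan '[{"wx":0,"wy":0,"wz":0,"tx":-0.4,"ty":-1.2,"tz":0,"hand":1},{"wx":0,"wy":0,"wz":0,"tx":-0.8,"ty":-2.4,"tz":0,"hand":1},{"wx":0,"wy":0,"wz":0,"tx":-0.8,"ty":-2.4,"tz":0,"hand":1},{"wx":0,"wy":0,"wz":0,"tx":-0.8,"ty":-2.4,"tz":0,"hand":1},{"wx":0,"wy":0,"wz":0,"tx":-0.8,"ty":-2.4,"tz":0,"hand":1},{"wx":0,"wy":0,"wz":0,"tx":-0.8,"ty":-2.4,"tz":0,"hand":1},{"wx":0,"wy":0,"wz":0,"tx":-0.8,"ty":-2.4,"tz":0,"hand":1},{"wx":0,"wy":0,"wz":0,"tx":-0.8,"ty":-2.4,"tz":0,"hand":1},{"wx":0,"wy":0,"wz":0,"tx":-0.8,"ty":-2.4,"tz":0,"hand":1},{"wx":0,"wy":0,"wz":0,"tx":-0.8,"ty":-2.4,"tz":0,"hand":1}]'

```text
clock: 18.5
position: [0.4522, -0.0156, 0.2296]
ee_rot: [-0.433, -3.11, 0.001]
force: [1.1, -0.2, -0.2]
width: 1.003
```

step_arm --plan '[{"wx":0,"wy":0,"wz":0,"tx":-0.8,"ty":-2.4,"tz":0,"hand":1},{"wx":0,"wy":0,"wz":0,"tx":-0.8,"ty":-2.4,"tz":0,"hand":1},{"wx":0,"wy":0,"wz":0,"tx":-0.8,"ty":-2.4,"tz":0,"hand":1},{"wx":0,"wy":0,"wz":0,"tx":-0.8,"ty":-2.4,"tz":0,"hand":1},{"wx":0,"wy":0,"wz":0,"tx":-0.8,"ty":-2.4,"tz":0,"hand":1},{"wx":0,"wy":0,"wz":0,"tx":-0.8,"ty":-2.4,"tz":0,"hand":1},{"wx":0,"wy":0,"wz":0,"tx":-0.8,"ty":-2.4,"tz":0,"hand":1},{"wx":0,"wy":0,"wz":0,"tx":-0.8,"ty":-2.4,"tz":0,"hand":1},{"wx":0,"wy":0,"wz":0,"tx":-0.7,"ty":-2.15,"tz":0,"hand":1},{"wx":0,"wy":0,"wz":0,"tx":0,"ty":0,"tz":0,"hand":1}]'

```text
clock: 19.33
position: [0.4615, -0.2436, 0.2299]
ee_rot: [-0.441, -3.109, 0.005]
force: [-0.2, -0.4, -0.4]
width: 1.002
```

Run:
```python
from h import *
im,d,c,X=shot("wrist","12"); print(ringfit(X,(.464,-.238),.117,.128,None,.045)); go(.4645,-.238,.108)
```

```text
(array([ 462.7, -235.2,   26.5]), np.int64(1057), array([ 0.435, -0.264,  0.491, -0.207]))
t 19.38 pos [ 0.4617 -0.2412  0.2296] tool cm [-0.21  0.4  12.16] tilt/yaw [-0.002 -0.001 -1.   ] [ 0.277  0.961 -0.002] F [-0.5  0.5  0.6] w 91.9
```

View pics/wrist12.png

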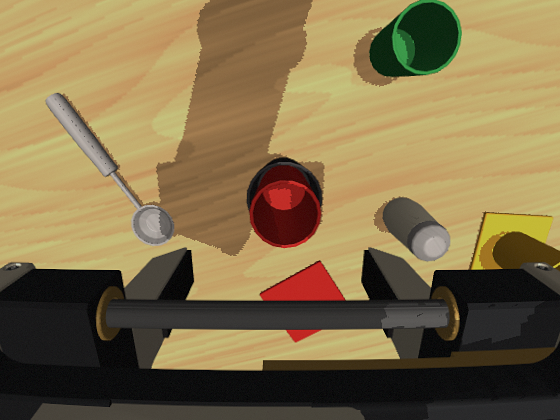

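The red rim is at (285,213) in the wrist view, inside charcoal, with the shaker well outside the right finger at (415,228). Descending.

step_arm --plan '[{"wx":0,"wy":0,"wz":0,"tx":0,"ty":0.1,"tz":1.0,"hand":1},{"wx":0,"wy":0,"wz":0,"tx":0,"ty":0,"tz":1.8,"hand":1},{"wx":0,"wy":0,"wz":0,"tx":0,"ty":0,"tz":1.8,"hand":1},{"wx":0,"wy":0,"wz":0,"tx":0,"ty":0,"tz":1.8,"hand":1},{"wx":0,"wy":0,"wz":0,"tx":0,"ty":0,"tz":1.8,"hand":1},{"wx":0,"wy":0,"wz":0,"tx":0,"ty":0,"tz":1.8,"hand":1},{"wx":0,"wy":0,"wz":0,"tx":0,"ty":0,"tz":1.2,"hand":1},{"wx":0,"wy":0,"wz":0,"tx":0,"ty":0,"tz":0.9,"hand":1},{"wx":0,"wy":0,"wz":0,"tx":0,"ty":0,"tz":0,"hand":1},{"wx":0,"wy":0,"wz":0,"tx":0,"ty":0,"tz":0,"hand":1}]'

```text
clock: 20.22
position: [0.4634, -0.2365, 0.1092]
ee_rot: [-0.431, -3.11, -0.001]
force: [0.4, -0.1, -0.2]
width: 0.999
```

Run:
```python
from h import *
im,d,c,X=shot("wrist","13"); go(.464,-.2375,.108)
```

```text
t 20.27 pos [ 0.4639 -0.2369  0.1098] tool cm [-0.02 -0.05  0.18] tilt/yaw [-0.  0. -1.] [0.272 0.962 0.   ] F [0.2 0.  0.3] w 92.0
```

View pics/wrist13.png

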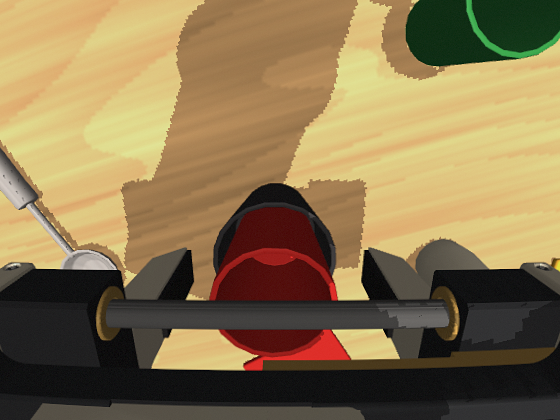

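The red rim at (274,303) is centred between the fingers. I'll close and lift.

step_arm --plan '[{"wx":0,"wy":0,"wz":0,"tx":0,"ty":0,"tz":0,"hand":0.5},{"wx":0,"wy":0,"wz":0,"tx":0,"ty":0,"tz":0,"hand":0.5},{"wx":0,"wy":0,"wz":0,"tx":0,"ty":0,"tz":0,"hand":0.5},{"wx":0,"wy":0,"wz":0,"tx":0,"ty":0,"tz":0,"hand":0.4},{"wx":0,"wy":0,"wz":0,"tx":0,"ty":0,"tz":0,"hand":0.4},{"wx":0,"wy":0,"wz":0,"tx":0,"ty":0,"tz":0,"hand":0.4},{"wx":0,"wy":0,"wz":0,"tx":0,"ty":0,"tz":0,"hand":0.4},{"wx":0,"wy":0,"wz":0,"tx":0,"ty":0,"tz":0,"hand":0.4},{"wx":0,"wy":0,"wz":0,"tx":0,"ty":0,"tz":0,"hand":0.4},{"wx":0,"wy":0,"wz":0,"tx":0,"ty":0,"tz":0,"hand":0.4}]' --force 20

```text
clock: 21.1
position: [0.464, -0.2373, 0.1098]
ee_rot: [0.432, 3.111, -0.0]
force: [-0.3, -0.3, 2.4]
width: 0.596
```

step_arm --plan '[{"wx":0,"wy":0,"wz":0,"tx":0,"ty":0,"tz":-0.4,"hand":0.4},{"wx":0,"wy":0,"wz":0,"tx":0,"ty":0,"tz":-0.9,"hand":0.4},{"wx":0,"wy":0,"wz":0,"tx":0,"ty":0,"tz":-0.9,"hand":0.4},{"wx":0,"wy":0,"wz":0,"tx":0,"ty":0,"tz":-0.9,"hand":0.4},{"wx":0,"wy":0,"wz":0,"tx":0,"ty":0,"tz":-0.9,"hand":0.4},{"wx":0,"wy":0,"wz":0,"tx":0,"ty":0,"tz":-0.9,"hand":0.4},{"wx":0,"wy":0,"wz":0,"tx":0,"ty":0,"tz":-0.9,"hand":0.4},{"wx":0,"wy":0,"wz":0,"tx":0,"ty":0,"tz":-0.9,"hand":0.4},{"wx":0,"wy":0,"wz":0,"tx":0,"ty":0,"tz":-0.9,"hand":0.4},{"wx":0,"wy":0,"wz":0,"tx":0,"ty":0,"tz":-0.4,"hand":0.4}]'

```text
clock: 21.93
position: [0.4643, -0.2375, 0.1912]
ee_rot: [0.432, 3.11, -0.0]
force: [0.9, 0.1, -1.1]
width: 0.598
```

Run:
```python
from h import *
im,d,c,X=shot("scene","14"); im2,d2,c2,X2=shot("side","14"); 
cv2.imwrite("pics/s14.png",np.hstack([im[100:330,80:480],im2[50:280,150:550]])[:,:,::-1])
go(.628,-.2505,.188)
for Z in (X,X2):
  print(ringfit(Z,(.464,-.238),.03,.075,None,.045))
```

```text
t 22.03 pos [ 0.4643 -0.2374  0.1906] tool cm [-16.11   3.19   0.28] tilt/yaw [ 0.001 -0.    -1.   ] [0.272 0.962 0.   ] F [-0.1  0.2 -1.3] w 54.9
(array([ 465.4, -238.3,   30.6]), np.int64(975), array([ 0.429, -0.272,  0.5  , -0.206]))
(array([ 462.4, -237.9,   30.9]), np.int64(718), array([ 0.429, -0.274,  0.494, -0.202]))
```

View pics/s14.png

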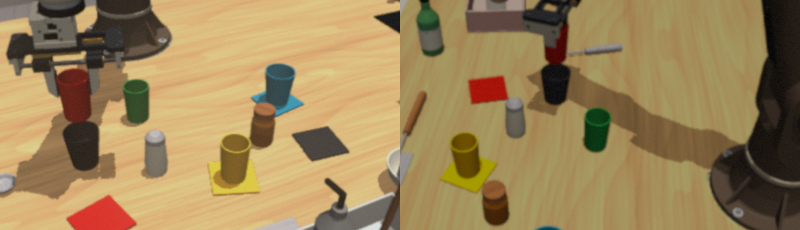

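Red is free at (75,95) in the left crop and charcoal is still standing at (83,145). Carrying red to its coaster.

step_arm --plan '[{"wx":0,"wy":0,"wz":0,"tx":-1.0,"ty":0.2,"tz":0,"hand":0.4},{"wx":0,"wy":0,"wz":0,"tx":-1.9,"ty":0.38,"tz":0,"hand":0.4},{"wx":0,"wy":0,"wz":0,"tx":-1.9,"ty":0.38,"tz":0,"hand":0.4},{"wx":0,"wy":0,"wz":0,"tx":-1.9,"ty":0.38,"tz":0,"hand":0.4},{"wx":0,"wy":0,"wz":0,"tx":-1.9,"ty":0.38,"tz":0,"hand":0.4},{"wx":0,"wy":0,"wz":0,"tx":-1.9,"ty":0.38,"tz":0,"hand":0.4},{"wx":0,"wy":0,"wz":0,"tx":-1.9,"ty":0.38,"tz":0,"hand":0.4},{"wx":0,"wy":0,"wz":0,"tx":-1.9,"ty":0.38,"tz":0,"hand":0.4},{"wx":0,"wy":0,"wz":0,"tx":-1.1,"ty":0.2,"tz":0,"hand":0.4},{"wx":0,"wy":0,"wz":0,"tx":-0.71,"ty":0.13,"tz":0,"hand":0.4}]'

```text
clock: 22.87
position: [0.6293, -0.2497, 0.1882]
ee_rot: [-0.43, -3.111, -0.0]
force: [-0.8, -0.4, -0.8]
width: 0.599
```

Run:
```python
from h import *
im,d,c,X=shot("wrist","15"); go(.628,-.2505,.080)
```

```text
t 22.92 pos [ 0.6298 -0.2498  0.1883] tool cm [ 0.15 -0.11 10.83] tilt/yaw [-0.001  0.    -1.   ] [ 0.271  0.963 -0.   ] F [ 0.2  0.4 -1.3] w 54.3
```

View pics/wrist15.png

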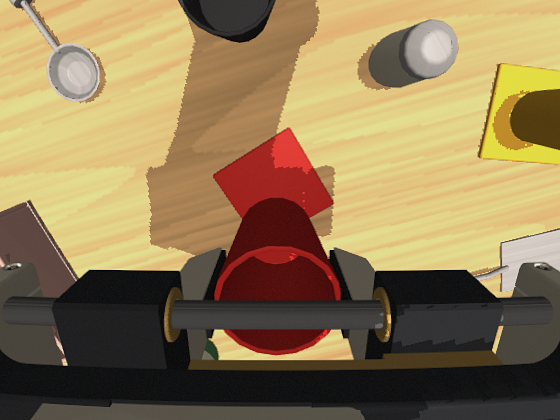

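Run:
```python
from h import *
c=arm.calibration("wrist")
P=ray([[213,177],[290,127],[333,202]],.006,c)[:,:2]*1000; print(P.round(1),(P[0]+P[2])/2,np.hypot(*(P[1]-P[0])),np.hypot(*(P[1]-P[2])))
```

```text
[[ 599.8 -307.7]
 [ 573.7 -221.4]
 [ 657.4 -198.7]] [ 628.59842491 -253.17919722] 90.10871568602964 86.76705724262398
```

step_arm --plan '[{"wx":0,"wy":0,"wz":0,"tx":0,"ty":0,"tz":1.0,"hand":0.4},{"wx":0,"wy":0,"wz":0,"tx":0,"ty":0,"tz":1.6,"hand":0.4},{"wx":0,"wy":0,"wz":0,"tx":0,"ty":0,"tz":1.6,"hand":0.4},{"wx":0,"wy":0,"wz":0,"tx":0,"ty":0,"tz":1.6,"hand":0.4},{"wx":0,"wy":0,"wz":0,"tx":0,"ty":0,"tz":1.6,"hand":0.4},{"wx":0,"wy":0,"wz":0,"tx":0,"ty":0,"tz":1.3,"hand":0.4},{"wx":0,"wy":0,"wz":0,"tx":0,"ty":0,"tz":1.0,"hand":0.4},{"wx":0,"wy":0,"wz":0,"tx":0,"ty":0,"tz":0.6,"hand":0.4},{"wx":0,"wy":0,"wz":0,"tx":0,"ty":0,"tz":0.4,"hand":0.4},{"wx":0,"wy":0,"wz":0,"tx":0,"ty":0,"tz":0,"hand":0.4}]'

```text
clock: 23.75
position: [0.6273, -0.2503, 0.0821]
ee_rot: [-0.432, -3.111, -0.0]
force: [0.2, 0.2, -1.6]
width: 0.601
```

Run:
```python
from h import *
go(.628,-.2505,.0778)
```

```text
t 23.75 pos [ 0.6273 -0.2503  0.0821] tool cm [-0.07  0.    0.43] tilt/yaw [-0.001  0.    -1.   ] [0.272 0.962 0.   ] F [ 0.2  0.2 -1.6] w 55.3
```

step_arm --plan '[{"wx":0,"wy":0,"wz":0,"tx":-0.1,"ty":-0.1,"tz":0.1,"hand":0.4},{"wx":0,"wy":0,"wz":0,"tx":0,"ty":0,"tz":0.1,"hand":0.4},{"wx":0,"wy":0,"wz":0,"tx":0,"ty":0,"tz":0.1,"hand":0.4},{"wx":0,"wy":0,"wz":0,"tx":0,"ty":0,"tz":0.07,"hand":0.4},{"wx":0,"wy":0,"wz":0,"tx":0,"ty":0,"tz":0.05,"hand":0.4},{"wx":0,"wy":0,"wz":0,"tx":0,"ty":0,"tz":0,"hand":0.4},{"wx":0,"wy":0,"wz":0,"tx":0,"ty":0,"tz":0,"hand":0.4},{"wx":0,"wy":0,"wz":0,"tx":0,"ty":0,"tz":0,"hand":0.4},{"wx":0,"wy":0,"wz":0,"tx":0,"ty":0,"tz":0,"hand":0.4},{"wx":0,"wy":0,"wz":0,"tx":0,"ty":0,"tz":0,"hand":0.4}]'

```text
clock: 24.58
position: [0.6283, -0.2516, 0.0785]
ee_rot: [0.432, 3.112, 0.0]
force: [0.2, 0.4, -1.7]
width: 0.597
```

step_arm --plan '[{"wx":0,"wy":0,"wz":0,"tx":0,"ty":0,"tz":0.07,"hand":0.4},{"wx":0,"wy":0,"wz":0,"tx":0,"ty":0,"tz":0.07,"hand":0.4},{"wx":0,"wy":0,"wz":0,"tx":0,"ty":0,"tz":0,"hand":0.4},{"wx":0,"wy":0,"wz":0,"tx":0,"ty":0,"tz":0,"hand":0.65},{"wx":0,"wy":0,"wz":0,"tx":0,"ty":0,"tz":0,"hand":0.75},{"wx":0,"wy":0,"wz":0,"tx":0,"ty":0,"tz":0,"hand":0.9},{"wx":0,"wy":0,"wz":0,"tx":0,"ty":0,"tz":0,"hand":1},{"wx":0,"wy":0,"wz":0,"tx":0,"ty":0,"tz":0,"hand":1},{"wx":0,"wy":0,"wz":0,"tx":0,"ty":0,"tz":0,"hand":1},{"wx":0,"wy":0,"wz":0,"tx":0,"ty":0,"tz":0,"hand":1}]'

```text
clock: 25.42
position: [0.6283, -0.2516, 0.0771]
ee_rot: [-0.432, -3.112, -0.0]
force: [0.2, -1.0, -1.1]
width: 0.989
```

step_arm --plan '[{"wx":0,"wy":0,"wz":0,"tx":0,"ty":0,"tz":-1,"hand":1},{"wx":0,"wy":0,"wz":0,"tx":0,"ty":0,"tz":-1.8,"hand":1},{"wx":0,"wy":0,"wz":0,"tx":0,"ty":0,"tz":-1.8,"hand":1},{"wx":0,"wy":0,"wz":0,"tx":0,"ty":0,"tz":-1.8,"hand":1},{"wx":0,"wy":0,"wz":0,"tx":0,"ty":0,"tz":-1.8,"hand":1},{"wx":0,"wy":0,"wz":0,"tx":0,"ty":0,"tz":-1.8,"hand":1},{"wx":0,"wy":0,"wz":0,"tx":0,"ty":0,"tz":-1.8,"hand":1},{"wx":0,"wy":0,"wz":0,"tx":0,"ty":0,"tz":-1.8,"hand":1},{"wx":0,"wy":0,"wz":0,"tx":0,"ty":0,"tz":-1,"hand":1},{"wx":0,"wy":0,"wz":0,"tx":0,"ty":0,"tz":0,"hand":1}]'

```text
clock: 26.25
position: [0.6292, -0.2525, 0.2262]
ee_rot: [0.432, 3.107, -0.001]
force: [0.3, -0.1, 0.1]
width: 1.001
```

Run:
```python
from h import *
im,d,c,X=shot("scene","16"); im2,d2,c2,X2=shot("side","16"); 
cv2.imwrite("pics/s16.png",np.hstack([im[130:360,60:460],im2[50:280,150:550]])[:,:,::-1])
go(.464,-.238,.225)
for Z in (X,X2):
  print(ringfit(Z,(.464,-.238),.03,.075,None,.045),ringfit(Z,(.628,-.251),.03,.085,None,.045))
```

```text
t 26.35 pos [ 0.6282 -0.2515  0.223 ] tool cm [16.17 -3.17 -0.2 ] tilt/yaw [ 0.  0. -1.] [0.272 0.962 0.   ] F [-0.3  0.9  0.3] w 91.9
(array([ 465.5, -238.3,   30.6]), np.int64(973), array([ 0.43 , -0.272,  0.5  , -0.206])) (array([ 630.2, -252.8,   25.5]), np.int64(1122), array([ 0.602, -0.281,  0.66 , -0.226]))
(array([ 462.4, -237.9,   31. ]), np.int64(722), array([ 0.43 , -0.276,  0.495, -0.203])) (array([ 627.6, -252. ,   25.4]), np.int64(597), array([ 0.6  , -0.281,  0.655, -0.222]))
```

View pics/s16.png

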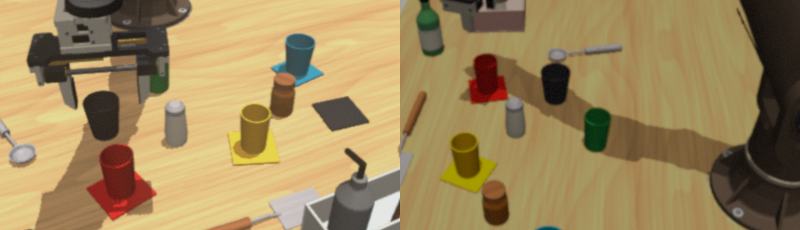

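Red stands on its coaster at (118,175) in the left crop. Charcoal is next.

step_arm --plan '[{"wx":0,"wy":0,"wz":0,"tx":1.0,"ty":-0.2,"tz":0,"hand":1},{"wx":0,"wy":0,"wz":0,"tx":1.9,"ty":-0.38,"tz":0,"hand":1},{"wx":0,"wy":0,"wz":0,"tx":1.9,"ty":-0.38,"tz":0,"hand":1},{"wx":0,"wy":0,"wz":0,"tx":1.9,"ty":-0.38,"tz":0,"hand":1},{"wx":0,"wy":0,"wz":0,"tx":1.9,"ty":-0.38,"tz":0,"hand":1},{"wx":0,"wy":0,"wz":0,"tx":1.9,"ty":-0.38,"tz":0,"hand":1},{"wx":0,"wy":0,"wz":0,"tx":1.9,"ty":-0.38,"tz":0,"hand":1},{"wx":0,"wy":0,"wz":0,"tx":1.9,"ty":-0.38,"tz":0,"hand":1},{"wx":0,"wy":0,"wz":0,"tx":1.2,"ty":-0.2,"tz":0,"hand":1},{"wx":0,"wy":0,"wz":0,"tx":0.67,"ty":-0.11,"tz":0,"hand":1}]'

```text
clock: 27.18
position: [0.4618, -0.2377, 0.222]
ee_rot: [-0.433, -3.109, -0.001]
force: [1.1, -0.6, -0.2]
width: 0.999
```

step_arm --plan '[{"wx":0,"wy":0,"wz":0,"tx":0,"ty":0,"tz":1.0,"hand":1},{"wx":0,"wy":0,"wz":0,"tx":0,"ty":0,"tz":1.5,"hand":1},{"wx":0,"wy":0,"wz":0,"tx":0,"ty":0,"tz":1.5,"hand":1},{"wx":0,"wy":0,"wz":0,"tx":0,"ty":0,"tz":1.5,"hand":1},{"wx":0,"wy":0,"wz":0,"tx":0,"ty":0,"tz":1.5,"hand":1},{"wx":0,"wy":0,"wz":0,"tx":0,"ty":0,"tz":1.0,"hand":1},{"wx":0,"wy":0,"wz":0,"tx":0,"ty":0,"tz":1.0,"hand":1},{"wx":0,"wy":0,"wz":0,"tx":0,"ty":0,"tz":0,"hand":1},{"wx":0,"wy":0,"wz":0,"tx":0,"ty":0,"tz":0,"hand":1},{"wx":0,"wy":0,"wz":0,"tx":0,"ty":0,"tz":0,"hand":1}]'

```text
clock: 28.02
position: [0.4645, -0.2384, 0.1335]
ee_rot: [0.432, 3.111, -0.0]
force: [0.7, -0.0, 0.0]
width: 1.0
```

Run:
```python
from h import *
im,d,c,X=shot("wrist","17"); go(.464,-.238,.063)
```

```text
t 28.07 pos [ 0.4646 -0.2384  0.1337] tool cm [0.07 0.02 7.07] tilt/yaw [ 0.001 -0.    -1.   ] [ 0.272  0.962 -0.   ] F [0.6 0.  0.5] w 91.9
```

View pics/wrist17.png

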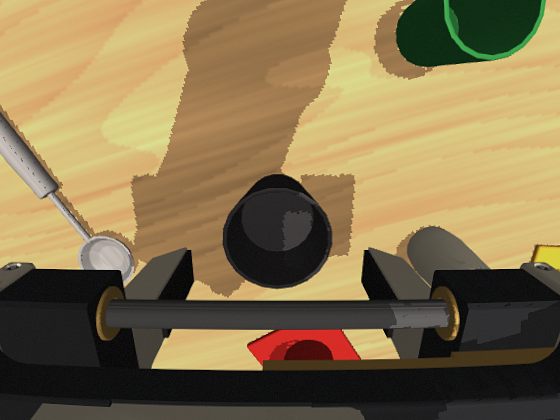

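Run:
```python
from h import *
z=np.load("pics/wrist17.npz");c=arm.calibration("wrist");X=cloud("wrist",z["im"],z["d"],c)
P=X[235:280,82:134].reshape(-1,3); P=P[P[:,2]>.005]; 
v=(P[:,:2]-[.4645,-.2384]); a=v@[.272,.962]; b=v@[-.962,.272]
print("jaw",np.percentile(a*1000,[0,2,50,98,100]),"perp",np.percentile(b*1000,[2,50,98]),"z",np.percentile(P[:,2],[50,98]))
sh=ringfit(X,(.5418,-.1167),.03,.09); print(sh)
```

```text
jaw [-174.72546654 -173.41758597 -140.79721936  -47.79608369    0.21909131] perp [-64.36201406 -35.5152005   36.98968969] z [0.01309075 0.18852026]
(array([ 542.3, -116.8,   21. ]), np.int64(1731), array([ 0.519, -0.139,  0.55 , -0.098]))
```

The ladle bowl lies about 140 mm out along the jaw axis, well beyond the 65 mm finger span. Descending on charcoal, whose rim is at (277,238).

step_arm --plan '[{"wx":0,"wy":0,"wz":0,"tx":0,"ty":0,"tz":0.8,"hand":1},{"wx":0,"wy":0,"wz":0,"tx":0,"ty":0,"tz":1.2,"hand":1},{"wx":0,"wy":0,"wz":0,"tx":0,"ty":0,"tz":1.2,"hand":1},{"wx":0,"wy":0,"wz":0,"tx":0,"ty":0,"tz":1.2,"hand":1},{"wx":0,"wy":0,"wz":0,"tx":0,"ty":0,"tz":1.2,"hand":1},{"wx":0,"wy":0,"wz":0,"tx":0,"ty":0,"tz":0.9,"hand":1},{"wx":0,"wy":0,"wz":0,"tx":0,"ty":0,"tz":0.5,"hand":1},{"wx":0,"wy":0,"wz":0,"tx":0,"ty":0,"tz":0,"hand":1},{"wx":0,"wy":0,"wz":0,"tx":0,"ty":0,"tz":0,"hand":1},{"wx":0,"wy":0,"wz":0,"tx":0,"ty":0,"tz":0,"hand":1}]'

```text
clock: 28.9
position: [0.4644, -0.2383, 0.0636]
ee_rot: [0.432, 3.111, -0.0]
force: [0.9, -0.2, 1.0]
width: 1.0
```

step_arm --plan '[{"wx":0,"wy":0,"wz":0,"tx":0,"ty":0,"tz":0,"hand":0.5},{"wx":0,"wy":0,"wz":0,"tx":0,"ty":0,"tz":0,"hand":0.5},{"wx":0,"wy":0,"wz":0,"tx":0,"ty":0,"tz":0,"hand":0.5},{"wx":0,"wy":0,"wz":0,"tx":0,"ty":0,"tz":0,"hand":0.5},{"wx":0,"wy":0,"wz":0,"tx":0,"ty":0,"tz":0,"hand":0.5},{"wx":0,"wy":0,"wz":0,"tx":0,"ty":0,"tz":0,"hand":0.5},{"wx":0,"wy":0,"wz":0,"tx":0,"ty":0,"tz":0,"hand":0.5},{"wx":0,"wy":0,"wz":0,"tx":0,"ty":0,"tz":0,"hand":0.5},{"wx":0,"wy":0,"wz":0,"tx":0,"ty":0,"tz":0,"hand":0.5},{"wx":0,"wy":0,"wz":0,"tx":0,"ty":0,"tz":0,"hand":0.5}]' --force 25

```text
clock: 29.73
position: [0.4642, -0.2383, 0.0633]
ee_rot: [0.432, 3.111, -0.0]
force: [-0.1, 0.3, 4.1]
width: 0.741
```

step_arm --plan '[{"wx":0,"wy":0,"wz":0,"tx":0,"ty":0,"tz":-0.4,"hand":0.5},{"wx":0,"wy":0,"wz":0,"tx":0,"ty":0,"tz":-0.8,"hand":0.5},{"wx":0,"wy":0,"wz":0,"tx":0,"ty":0,"tz":-1.4,"hand":0.5},{"wx":0,"wy":0,"wz":0,"tx":0,"ty":0,"tz":-1.8,"hand":0.5},{"wx":0,"wy":0,"wz":0,"tx":0,"ty":0,"tz":-1.8,"hand":0.5},{"wx":0,"wy":0,"wz":0,"tx":0,"ty":0,"tz":-1.8,"hand":0.5},{"wx":0,"wy":0,"wz":0,"tx":0,"ty":0,"tz":-1.8,"hand":0.5},{"wx":0,"wy":0,"wz":0,"tx":0,"ty":0,"tz":-1.8,"hand":0.5},{"wx":0,"wy":0,"wz":0,"tx":0,"ty":0,"tz":-0.9,"hand":0.5},{"wx":0,"wy":0,"wz":0,"tx":0,"ty":0,"tz":0,"hand":0.5}]'

```text
clock: 30.57
position: [0.4649, -0.2385, 0.19]
ee_rot: [0.431, 3.109, -0.0]
force: [0.5, -0.3, -2.2]
width: 0.74
```

Run:
```python
from h import *
im,d,c,X=shot("scene","18"); im2,d2,c2,X2=shot("side","18"); 
cv2.imwrite("pics/s18.png",np.hstack([im[100:330,60:460],im2[20:250,150:550]])[:,:,::-1])
go(.6100,.228,.188)
```

```text
t 30.67 pos [ 0.4639 -0.2378  0.1878] tool cm [-1.38 48.79  0.  ] tilt/yaw [ 0.  0. -1.] [0.272 0.962 0.   ] F [-0.1  0.6 -2.7] w 67.8
```

View pics/s18.png

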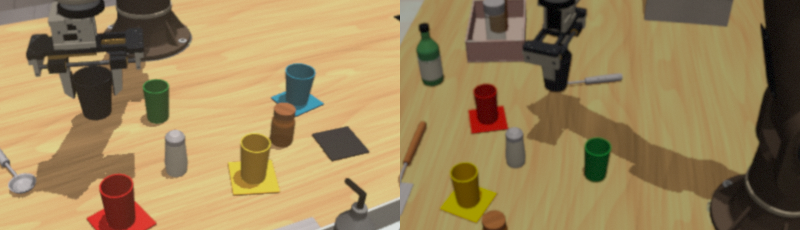

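Charcoal is held upright at (95,92) in the left crop. I'll carry it high over the others, foot at about 125 mm.

step_arm --plan '[{"wx":0,"wy":0,"wz":0,"tx":0,"ty":0.8,"tz":0,"hand":0.5},{"wx":0,"wy":0,"wz":0,"tx":0,"ty":1.6,"tz":0,"hand":0.5},{"wx":0,"wy":0,"wz":0,"tx":-0.1,"ty":2.2,"tz":0,"hand":0.5},{"wx":0,"wy":0,"wz":0,"tx":-0.1,"ty":2.2,"tz":0,"hand":0.5},{"wx":0,"wy":0,"wz":0,"tx":-0.1,"ty":2.2,"tz":0,"hand":0.5},{"wx":0,"wy":0,"wz":0,"tx":-0.1,"ty":2.2,"tz":0,"hand":0.5},{"wx":0,"wy":0,"wz":0,"tx":-0.1,"ty":2.2,"tz":0,"hand":0.5},{"wx":0,"wy":0,"wz":0,"tx":-0.1,"ty":2.2,"tz":0,"hand":0.5},{"wx":0,"wy":0,"wz":0,"tx":-0.1,"ty":2.2,"tz":0,"hand":0.5},{"wx":0,"wy":0,"wz":0,"tx":-0.1,"ty":2.2,"tz":0,"hand":0.5}]'

```text
clock: 31.5
position: [0.5257, -0.046, 0.1869]
ee_rot: [-0.431, -3.11, 0.0]
force: [-0.3, 0.1, -1.9]
width: 0.738
```

step_arm --plan '[{"wx":0,"wy":0,"wz":0,"tx":-0.1,"ty":2.2,"tz":0,"hand":0.5},{"wx":0,"wy":0,"wz":0,"tx":-0.1,"ty":2.2,"tz":0,"hand":0.5},{"wx":0,"wy":0,"wz":0,"tx":-0.1,"ty":2.2,"tz":0,"hand":0.5},{"wx":0,"wy":0,"wz":0,"tx":-0.1,"ty":2.2,"tz":0,"hand":0.5},{"wx":0,"wy":0,"wz":0,"tx":-0.1,"ty":2.2,"tz":0,"hand":0.5},{"wx":0,"wy":0,"wz":0,"tx":-0.1,"ty":2.2,"tz":0,"hand":0.5},{"wx":0,"wy":0,"wz":0,"tx":0,"ty":2.2,"tz":0,"hand":0.5},{"wx":0,"wy":0,"wz":0,"tx":0,"ty":2.2,"tz":0,"hand":0.5},{"wx":0,"wy":0,"wz":0,"tx":0,"ty":2.2,"tz":0,"hand":0.5},{"wx":0,"wy":0,"wz":0,"tx":0,"ty":2.2,"tz":0,"hand":0.5}]'

```text
clock: 32.33
position: [0.5911, 0.1639, 0.1865]
ee_rot: [-0.431, -3.109, 0.002]
force: [0.5, 0.1, -0.8]
width: 0.74
```

step_arm --plan '[{"wx":0,"wy":0,"wz":0,"tx":0,"ty":2.0,"tz":0,"hand":0.5},{"wx":0,"wy":0,"wz":0,"tx":0,"ty":1.6,"tz":0,"hand":0.5},{"wx":0,"wy":0,"wz":0,"tx":0,"ty":1.6,"tz":0,"hand":0.5},{"wx":0,"wy":0,"wz":0,"tx":0,"ty":1.0,"tz":0,"hand":0.5},{"wx":0,"wy":0,"wz":0,"tx":0,"ty":0.6,"tz":0,"hand":0.5},{"wx":0,"wy":0,"wz":0,"tx":0,"ty":0,"tz":0,"hand":0.5},{"wx":0,"wy":0,"wz":0,"tx":0,"ty":0,"tz":0,"hand":0.5},{"wx":0,"wy":0,"wz":0,"tx":0,"ty":0,"tz":0,"hand":0.5},{"wx":0,"wy":0,"wz":0,"tx":0,"ty":0,"tz":0,"hand":0.5},{"wx":0,"wy":0,"wz":0,"tx":0,"ty":0,"tz":0,"hand":0.5}]'

```text
clock: 33.17
position: [0.6105, 0.2267, 0.1884]
ee_rot: [0.434, 3.111, 0.0]
force: [0.2, 0.7, -1.9]
width: 0.735
```

Run:
```python
from h import *
go(.6100,.228,.0695)
im,d,c,X=shot("wrist","19")
```

```text
t 33.17 pos [0.6105 0.2267 0.1884] tool cm [ 0.09  0.11 11.89] tilt/yaw [ 0.  0. -1.] [0.274 0.962 0.   ] F [ 0.2  0.7 -1.9] w 67.6
```

View pics/wrist19.png

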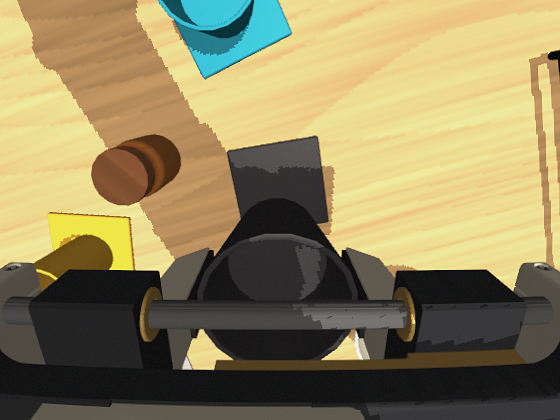

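The coaster is directly below, with its far corners at (228,152) and (317,137). The jar at (135,170) is clear of the left finger. Lowering.

step_arm --plan '[{"wx":0,"wy":0,"wz":0,"tx":0,"ty":0.1,"tz":0.8,"hand":0.5},{"wx":0,"wy":0,"wz":0,"tx":0,"ty":0,"tz":1.6,"hand":0.5},{"wx":0,"wy":0,"wz":0,"tx":0,"ty":0,"tz":1.8,"hand":0.5},{"wx":0,"wy":0,"wz":0,"tx":0,"ty":0,"tz":1.8,"hand":0.5},{"wx":0,"wy":0,"wz":0,"tx":0,"ty":0,"tz":1.8,"hand":0.5},{"wx":0,"wy":0,"wz":0,"tx":0,"ty":0,"tz":1.6,"hand":0.5},{"wx":0,"wy":0,"wz":0,"tx":0,"ty":0,"tz":1.2,"hand":0.5},{"wx":0,"wy":0,"wz":0,"tx":0,"ty":0,"tz":0.8,"hand":0.5},{"wx":0,"wy":0,"wz":0,"tx":0,"ty":0,"tz":0,"hand":0.5},{"wx":0,"wy":0,"wz":0,"tx":0,"ty":0,"tz":0,"hand":0.5}]'

```text
clock: 34.05
position: [0.6108, 0.2285, 0.0741]
ee_rot: [-0.432, -3.112, 0.0]
force: [0.5, 0.4, -2.1]
width: 0.741
```

step_arm --plan '[{"wx":0,"wy":0,"wz":0,"tx":0,"ty":0,"tz":0.1,"hand":0.5},{"wx":0,"wy":0,"wz":0,"tx":0,"ty":0,"tz":0.1,"hand":0.5},{"wx":0,"wy":0,"wz":0,"tx":0,"ty":0,"tz":0.1,"hand":0.5},{"wx":0,"wy":0,"wz":0,"tx":0,"ty":0,"tz":0.05,"hand":0.5},{"wx":0,"wy":0,"wz":0,"tx":0,"ty":0,"tz":0,"hand":0.5},{"wx":0,"wy":0,"wz":0,"tx":0,"ty":0,"tz":0,"hand":0.5},{"wx":0,"wy":0,"wz":0,"tx":0,"ty":0,"tz":0,"hand":0.5},{"wx":0,"wy":0,"wz":0,"tx":0,"ty":0,"tz":0,"hand":0.5},{"wx":0,"wy":0,"wz":0,"tx":0,"ty":0,"tz":0,"hand":0.5},{"wx":0,"wy":0,"wz":0,"tx":0,"ty":0,"tz":0,"hand":0.5}]'

```text
clock: 34.88
position: [0.6107, 0.2286, 0.0706]
ee_rot: [-0.432, -3.112, -0.0]
force: [-0.7, -0.4, -2.1]
width: 0.743
```

Run:
```python
from h import *
go(.6100,.228,.0695)
for n in ("scene","side"):
  im,d,c,X=shot(n,"20"); print(ringfit(X,(.61,.228),.02,.07,None,.05))
```

```text
t 34.88 pos [0.6107 0.2286 0.0706] tool cm [ 0.05 -0.08  0.11] tilt/yaw [-0.  0. -1.] [0.272 0.962 0.   ] F [-0.7 -0.4 -2.1] w 68.3
(array([611.5, 227.8,  30. ]), np.int64(781), array([0.579, 0.178, 0.644, 0.272]))
(array([610.3, 230.4,  29.5]), np.int64(568), array([0.578, 0.184, 0.638, 0.277]))
```

Still no contact, so I'll lower a little more.

step_arm --plan '[{"wx":0,"wy":0,"wz":0,"tx":0,"ty":0,"tz":0.06,"hand":0.5},{"wx":0,"wy":0,"wz":0,"tx":0,"ty":0,"tz":0.06,"hand":0.5},{"wx":0,"wy":0,"wz":0,"tx":0,"ty":0,"tz":0.04,"hand":0.5},{"wx":0,"wy":0,"wz":0,"tx":0,"ty":0,"tz":0,"hand":0.5},{"wx":0,"wy":0,"wz":0,"tx":0,"ty":0,"tz":0,"hand":0.5},{"wx":0,"wy":0,"wz":0,"tx":0,"ty":0,"tz":0,"hand":0.5},{"wx":0,"wy":0,"wz":0,"tx":0,"ty":0,"tz":0,"hand":0.5},{"wx":0,"wy":0,"wz":0,"tx":0,"ty":0,"tz":0,"hand":0.5},{"wx":0,"wy":0,"wz":0,"tx":0,"ty":0,"tz":0,"hand":0.5},{"wx":0,"wy":0,"wz":0,"tx":0,"ty":0,"tz":0,"hand":0.5}]'

```text
clock: 35.82
position: [0.6109, 0.2285, 0.0694]
ee_rot: [0.432, 3.111, 0.0]
force: [-1.4, -0.8, 6.5]
width: 0.736
```

The 6.5 N upward force is contact. Releasing and retreating.

step_arm --plan '[{"wx":0,"wy":0,"wz":0,"tx":0,"ty":0,"tz":0,"hand":0.5},{"wx":0,"wy":0,"wz":0,"tx":0,"ty":0,"tz":0,"hand":0.78},{"wx":0,"wy":0,"wz":0,"tx":0,"ty":0,"tz":0,"hand":0.85},{"wx":0,"wy":0,"wz":0,"tx":0,"ty":0,"tz":0,"hand":0.95},{"wx":0,"wy":0,"wz":0,"tx":0,"ty":0,"tz":0,"hand":1},{"wx":0,"wy":0,"wz":0,"tx":0,"ty":0,"tz":0,"hand":1},{"wx":0,"wy":0,"wz":0,"tx":0,"ty":0,"tz":0,"hand":1},{"wx":0,"wy":0,"wz":0,"tx":0,"ty":0,"tz":0,"hand":1},{"wx":0,"wy":0,"wz":0,"tx":0,"ty":0,"tz":0,"hand":1},{"wx":0,"wy":0,"wz":0,"tx":0,"ty":0,"tz":0,"hand":1}]'

```text
clock: 36.65
position: [0.6107, 0.2286, 0.069]
ee_rot: [-0.432, -3.112, -0.0]
force: [-0.1, -0.5, 0.0]
width: 0.998
```

step_arm --plan '[{"wx":0,"wy":0,"wz":0,"tx":0,"ty":0,"tz":-1,"hand":1},{"wx":0,"wy":0,"wz":0,"tx":0,"ty":0,"tz":-2,"hand":1},{"wx":0,"wy":0,"wz":0,"tx":0,"ty":0,"tz":-2,"hand":1},{"wx":0,"wy":0,"wz":0,"tx":0,"ty":0,"tz":-2,"hand":1},{"wx":0,"wy":0,"wz":0,"tx":0,"ty":0,"tz":-2,"hand":1},{"wx":0,"wy":0,"wz":0,"tx":0,"ty":0,"tz":-2,"hand":1},{"wx":0,"wy":0,"wz":0,"tx":0,"ty":0,"tz":-2,"hand":1},{"wx":0,"wy":0,"wz":0,"tx":0,"ty":0,"tz":-2,"hand":1},{"wx":0,"wy":0,"wz":0,"tx":0,"ty":0,"tz":-1,"hand":1},{"wx":0,"wy":0,"wz":0,"tx":0,"ty":0,"tz":0,"hand":1}]'

```text
clock: 37.48
position: [0.612, 0.2287, 0.2321]
ee_rot: [0.432, 3.108, 0.004]
force: [1.0, 0.1, 1.5]
width: 1.003
```

Run:
```python
from h import *
im,d,c,X=shot("scene","21"); im2,d2,c2,X2=shot("side","21"); 
cv2.imwrite("pics/s21.png",np.hstack([im[130:360,80:480],im2[100:350,150:550][:230]])[:,:,::-1])
cv2.imwrite("pics/s21b.png",im2[:,:,::-1])
go(.61,.228,.3)
co=dict(turq=(.440,.227),char=(.610,.2285),red=(.6283,-.2515),yellow=(.625,.012),jar=(.548,.119),shaker=(.5415,-.117))
for k,p in co.items():
  for n,Z in(("scene",X),("side",X2)):
    Y=Z.reshape(-1,3); m=(np.hypot(*(Y[:,:2]-p).T)<.045)&(Y[:,2]>.02)&(Y[:,2]<.2)
    if m.sum()<50: print(k,n,"few",m.sum()); continue
    r=ringfit(Z,p,.02,.083,None,.045); print(k,p,n,r[0],m.sum(),"top",np.percentile(Y[m,2],98).round(3))
```

```text
t 37.58 pos [0.6105 0.2286 0.2288] tool cm [ 0.03 -0.07 -7.12] tilt/yaw [-0.  0. -1.] [0.272 0.962 0.   ] F [-0.7 -0.5 -0.7] w 91.7
turq (0.44, 0.227) scene [440.3 226.7  30.4] 945 top 0.087
turq (0.44, 0.227) side [437.8 227.4  29.5] 1596 top 0.085
char (0.61, 0.2285) scene [611.1 227.2  30.4] 1238 top 0.087
char (0.61, 0.2285) side [608.8 229.6  29.8] 1584 top 0.085
red (0.6283, -0.2515) scene [ 630.  -252.8   25.4] 1534 top 0.092
red (0.6283, -0.2515) side [ 627.6 -252.1   25.2] 754 top 0.089
yellow (0.625, 0.012) scene [626.9  10.9  25.4] 1217 top 0.092
yellow (0.625, 0.012) side [623.6  11.7  25.2] 659 top 0.09
jar (0.548, 0.119) scene [549.8 120.4  23.4] 816 top 0.087
jar (0.548, 0.119) side [546.8 123.5  19.7] 913 top 0.085
shaker (0.5415, -0.117) scene [ 543.1 -116.    20.3] 820 top 0.095
shaker (0.5415, -0.117) side [ 541.  -116.6   20.2] 611 top 0.093
```

View pics/s21.png

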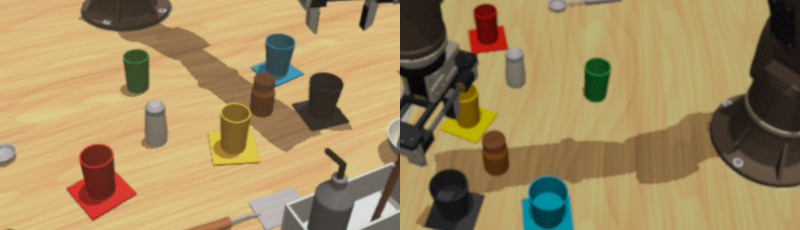

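View pics/s21b.png

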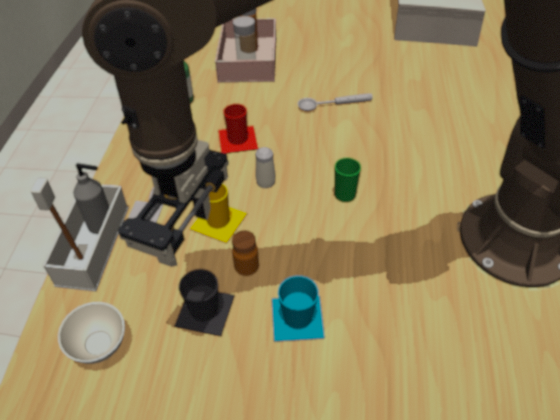

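All four beakers stand on their own coasters. In the side view, charcoal is at (201,295), turquoise (298,302), yellow (217,207) and red (236,125). The jar (245,253) and shaker (265,167) are where they started. The gripper is clear, so I'm handing in.

```bash
python3 -c "
from cell import arm
print(arm.sign_off())"
```

```text
the job is handed in; nothing more can be done
None
```

All four beakers are upright on the coasters of their own colours, and I handed the job in at about 37.6 s of the 112 s allowed. I took yellow out of turquoise first and placed both, then did the same with red and charcoal. The green look-alike was left alone.

**Final checks:**
- **Position:** each beaker's centre measured within about 3 mm of its coaster's centre in both the scene and side views; the limit is 15 mm.
- **Height:** rims measured 85–87 mm for the wide beakers and 89–92 mm for the slim ones, as expected for standing flat on a 6 mm coaster.
- **Bystanders:** the shaker is within about 2 mm of where it was. The jar is within about 2 mm in the scene view and 4–5 mm in the side view, well under the 30 mm limit.
- **Gripper:** it is empty and about 14 cm above the beakers.

**Disagreements:**
- The two fixed cameras differ from each other by 2–6 mm, so I averaged them and checked against the wrist camera.
- When yellow and red were set down, the force reading showed no clear contact. They were released within a millimetre or so of the coaster, and the rim heights show they are seated.

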